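Fetch the setting chisel from behind the bottle and the can

ROBOT

A 7-joint arm with a two-finger parallel gripper is mounted at the origin on a cart in front of the work surface, level with it; the furniture and walls round the work are solid. World frame = base frame: x ahead of the robot, y to its left, z up, the work surface at z = 0. Lengths are in m, angles in rad, forces in N, time in s.
With the tool pointing down it reaches from about 0.4 to 0.85 m from the base axis. Payload 4.4 kg.
Tool frame: the origin (TCP) lies between the finger pads; the fingertips stand 19 mm ahead of it and the grasp point (between the pads) is the TCP; z points along the fingers, y is the line along which they close (so a half turn about z gives the same grasp; the last joint's range is limited). The gripper opens to 94 mm and grips with 3 to 60 N. Pads are 16 mm wide; open, the fingers measure 119 mm over their backs; the gripper's body (75 mm by 177 mm) begins 78 mm behind the grasp point.
Start: joints at [-1.191, 0.628, 0.038, 1.517, -0.027, 0.996, -0.02], TCP at [0.28, 0.586, 0.224] pointing down, gripper open.
Joint ranges: [-3.06, 3.06], [-0.37, 2.12], [-1.25, 1.32], [0.18, 2.47], [-1.1, 4.24], [0.23, 1.98], [-2.94, 2.94]. Speed limits (rad/s): [2.57, 2.57, 3.14, 3.14, 3.14, 3.14, 3.14].

INTERFACE

Orientations are given as a unit quaternion [x, y, z, w].
In Python, from station import bot gives the robot as it stands.
- The arm moves only by the tool drive_tool, never from a script. Its argument "deltas" is a list of rows, each an object of numbers: "hand": the opening, from -1 (shut) to 1 (fully open); "x", "y", "z": the shift along the tool's x, y, z in a scale on which 1.0 is 600 mm; "roll": the turn about the tool's z in normalised numbers (1 is 180 degrees). In form: [{"hand": .., "x": .., "y": .., "z": .., "roll": ..}, ...]. A call has 1 to 10 rows; each row is the pose to reach, as a shift and turn from the pose commanded when the call began, along the tool's axes at that moment; what a row does not reach only later rows make up. A row lasts 1/12 s, in which the tool goes at most 41.7 mm and 7.16 degrees, less where a joint would pass 70% of its speed; a pose out of reach is approached as far as the arm can. Shift and turn numbers lie between -1 and 1, and a call with a number outside is refused. A call with a gripper value outside its range is refused whole. The fingers move at their own pace and stop on an object; the grip force is fixed at half the most. Time passes only in rows, so rows that repeat a pose let the fingers close. It gives the time, the measured TCP pose, the force, the opening and the grip force at its end, in the units of the state.
- bot.get_obs(): the state, without advancing time (a new reading comes with each control period).
- bot.capture(name): name is "scene" or "top" or "wrist"; returns the picture (420x560x3 uint8, blue, green, red); there is no depth.
- bot.camera_model(name): a dict with "camera_matrix" (3x3 intrinsics, pixels), "R" (3x3) and "t" (3): a world point X has camera coordinates R X + t; the wrist camera has in their place "tool_from_camera" (4x4, takes a point from camera to tool coordinates, whose origin is the TCP and whose axes are the flange's). Camera axes: x right, y down, z forward; pixel columns grow to the right and rows downward; lengths in m; the calibration is good to about 2 mm. The wrist camera is an equidistant fisheye: a pixel r from the principal point sees the ray r / f radians off the axis. A picture is of the moment at which its call begins: read the wrist's pose just before it. camera_model takes no time and is no camera call.
- bot.job_done(): hands the job in; it is judged then, once.
The state is a dict: "t": time; "q": joint angles; "qvel": joint speeds; "effort": joint torques, N m; "tool_pos": TCP position; "tcp_rot": TCP orientation; "wrist_force": force on the tool from outside, world axes, zero at the start; "wrist_torque": the same for the moment, N m; "opening": finger opening in m; "finger_force": force on a finger pad.
Only numpy, scipy, OpenCV 4.12 (cv2) and the standard library are available. Lean on these libraries where they do the work, as an engineer would, in place of code of your own. Each camera call takes 0.05 s, during which the arm holds its last target. There are 200 camera calls.

TASK

The chisel on the storage board is shut in behind a bottle and a can. Stand both of them on the cork-faced board without tipping them, leaving the chisel where it lies; then lay the chisel in the two notches of the tool rest with its middle over the middle of the rest, and only then stand the bottle and the can back on the storage board, each on the very spot it came from. Do not push the loose glass star beside the storage board about.

Things in the scene. Friction and masses are not known exactly. Their poses are not given: they have to be found in the camera images.
- bottle: White plastic bottle with a narrow neck and a black cap; 56 mm across its round body, 135 mm tall, 0.17 to 0.35 kg. Stands upright on the storage board. Origin: centre of its underside, z up its axis. The body has its full width from 5 to 85 mm up; the cap is 26 mm across.
- can: Plain bare-metal round can, 62 mm across, 105 mm tall, closed top, 0.17 to 0.35 kg. Stands upright on the storage board, beside the bottle (either may be on the left). Origin: centre of its underside, z up its axis. Full width from 5 to 95 mm up.
- chisel: Dark steel chisel, a straight bar 171 mm long, 20 mm across, 0.28 kg, lying on the storage board behind the bottle and the can, parallel to the board's back edge. Origin: under its middle; y along its length, z up as it lies.
- chisel_mid (a point): The middle of the chisel, on its centre line, 10 mm above its underside; y along its length. Also its centre of mass to about 5 mm: grip it here across its 20 mm.
- store: Fixed wooden storage board, 140 mm deep (x) by 220 mm wide (y), top 10 mm above its origin; 12 mm high lip along the back, 8 mm lips at both ends. Origin: centre of its underside; x to the back, y left, z up. Bottle and can stand near x = -16, y = -47 or +47 mm; the chisel lies along y near x = 35 mm between four 4 mm high stops (|y| = 45 to 75 mm).
- setdown: Flat plywood board with a cork face, fixed, 90 mm (x) by 190 mm (y), empty, its top 10 mm above its origin. Origin: centre of its underside; z up. There is room for the bottle and the can side by side along y, 96 mm apart.
- rest: Fixed tool rest: dark steel plate, 90 mm (x) by 130 mm (y), 8 mm thick, with two light wooden blocks at y = -45 and +45 mm, 41 mm tall, each with a notch open above, 45 mm wide at the top, 24 mm at its floor, which is 24 mm above the origin. A chisel in both notches lies along y, its centre line 34 mm above the origin. Origin: centre of the plate's underside; z up.
- star: Eight-pointed star of pale slab glass, about 100 mm across and 20 mm thick, lying loose on the table to the left of the storage board: a bystander (a smaller star farther left belongs to the room). Origin: centre of its underside.
Things that resemble listed ones, but are neither listed nor needed, are in the scene too. Leave any red look-alike of the bottle alone.

How it is judged:
On the way, in this order (a step that is already met when the one before it is completed fails the run):
1. the bottle and the can both stand released on the cork-faced board, the chisel still lies where it was (x of bottle in the frame of setdown between -0.04 and 0.04 m and y of bottle in the frame of setdown between -0.09 and 0.09 m and z of bottle in the frame of setdown between 0.004 and 0.016 m and angle between each of bottle, can's own z axis and vertical below 0.1 rad and x of can in the frame of setdown between -0.04 and 0.04 m and y of can in the frame of setdown between -0.09 and 0.09 m and z of can in the frame of setdown between 0.004 and 0.016 m and linear speed of each of bottle, can below 0.02 m/s and contact force between the fingers and bottle below 0.1 N and contact force between the fingers and can below 0.1 N and distance of chisel from where it was at the start of the episode below 0.02 m), for 0.2 s.
2. the chisel lies released in both notches of the tool rest, while the bottle and the can still stand on the cork-faced board (x of chisel_mid in the frame of rest between -0.01 and 0.01 m and y of chisel_mid in the frame of rest between -0.02 and 0.02 m and z of chisel_mid in the frame of rest between 0.028 and 0.04 m and angle between the y axis of chisel and the y axis of rest, either way round below 0.12 rad and linear speed of chisel below 0.02 m/s and contact force between the fingers and chisel below 0.1 N and x of bottle in the frame of setdown between -0.04 and 0.04 m and y of bottle in the frame of setdown between -0.09 and 0.09 m and z of bottle in the frame of setdown between 0.004 and 0.016 m and angle between each of bottle, can's own z axis and vertical below 0.1 rad and x of can in the frame of setdown between -0.04 and 0.04 m and y of can in the frame of setdown between -0.09 and 0.09 m and z of can in the frame of setdown between 0.004 and 0.016 m), for 0.2 s.
At the end, for the whole second after the job is handed in: The chisel lies in both notches of the rest (middle within 10 mm across, 20 mm along, 0.12 rad), the bottle and the can stand upright on the storage board, each within 15 mm of where it stood at the start; all released and at rest (x of chisel_mid in the frame of rest between -0.01 and 0.01 m and y of chisel_mid in the frame of rest between -0.02 and 0.02 m and z of chisel_mid in the frame of rest between 0.028 and 0.04 m and angle between the y axis of chisel and the y axis of rest, either way round below 0.12 rad and distance of each of bottle, can from where it was at the start of the episode below 0.015 m and angle between each of bottle, can's own z axis and vertical below 0.1 rad and linear speed of each of bottle, can, chisel below 0.02 m/s and contact force between the fingers and bottle below 0.1 N and contact force between the fingers and can below 0.1 N and contact force between the fingers and chisel below 0.1 N); the robot touches nothing.
It fails at once if the bottle or the can is tipped by more than 30 degrees (angle between any of bottle, can's own z axis and vertical above 0.52 rad).
It fails at once if the glass star is shifted by more than 30 mm (distance of star from where it was at the start of the episode above 0.03 m).
It also fails if it takes over 120 s, if anything falls off the work surface, if the arm or the gripper's body presses on something with over 40 N, if the wrist force passes 120 N, or if a joint passes its speed limit or range.

## Working session

There is one attempt and no reset: what is moved stays moved. The work goes in short steps, Python scripts to look and compute and a tool call to move; the robot and the scene stay as the last step left them, time stands still between calls to the robot, and variables do not carry over. Pictures are saved under pics/ and viewed, at most 14 in all, crops included, and the job is handed in when it is done.

Besides the shell and the picture viewer there is one more tool, called after "Call:" as a command line: name --argument value ..., lists and objects as JSON in quotes. drive_tool: Moves the arm, as the interface text tells. Its arguments: {"type":"object","properties":{"deltas":{"type":"array"}},"required":["deltas"]}

```bash
ls; mkdir -p pics
python3 - <<'E'
from station import bot
import cv2,numpy as np
o=bot.get_obs();print({k:np.round(v,3).tolist() for k,v in o.items()})
for n in("scene","top"):
    cv2.imwrite(f"pics/{n}0.png",bot.capture(n)); m=bot.camera_model(n);print(n,{k:np.round(v,4).tolist() for k,v in m.items()})
print(bot.camera_model("wrist"))
E
```

```text
pics
{'t': 0.0, 'q': [-1.191, 0.629, 0.038, 1.518, -0.027, 0.996, -0.02], 'qvel': [-0.0, -0.003, 0.001, -0.0, 0.002, -0.001, -0.0], 'effort': [0.0, -54.973, 1.144, -18.662, -0.052, 0.024, 0.0], 'tool_pos': [0.28, 0.586, 0.224], 'tcp_rot': [0.221, 0.975, -0.001, -0.0], 'wrist_force': [0.58, 0.72, -0.547], 'wrist_torque': [-0.014, 0.053, -0.01], 'finger_force': 0.0, 'opening': 0.094}
scene {'camera_matrix': [[448.1815, 0.0, 277.5075], [0.0, 448.1815, 214.0377], [0.0, 0.0, 1.0]], 'R': [[-0.4205, -0.907, 0.0224], [-0.5273, 0.2243, -0.8196], [0.7383, -0.3565, -0.5725]], 't': [0.4479, 0.2721, 0.5362]}
top {'camera_matrix': [[532.8141, 0.0, 283.4091], [0.0, 532.8141, 211.7759], [0.0, 0.0, 1.0]], 'R': [[0.032, -0.9995, 0.0057], [-0.9776, -0.0325, -0.2078], [0.2079, 0.0011, -0.9781]], 't': [0.2179, 0.5415, 0.8372]}
{'camera_matrix': array([[325.1922621 ,   0.        , 277.07630804],
       [  0.        , 325.1922621 , 211.68521858],
       [  0.        ,   0.        ,   1.        ]]), 'tool_from_camera': array([[ 8.01471123e-04, -9.64103370e-01, -2.65525987e-01,
         7.76994143e-02],
       [ 9.99999418e-01,  5.81043651e-04,  9.08703957e-04,
        -6.81060777e-04],
       [-7.21802358e-04, -2.65526561e-01,  9.64103275e-01,
        -1.59733294e-01],
       [ 0.00000000e+00,  0.00000000e+00,  0.00000000e+00,
         1.00000000e+00]])}
```

View pics/scene0.png

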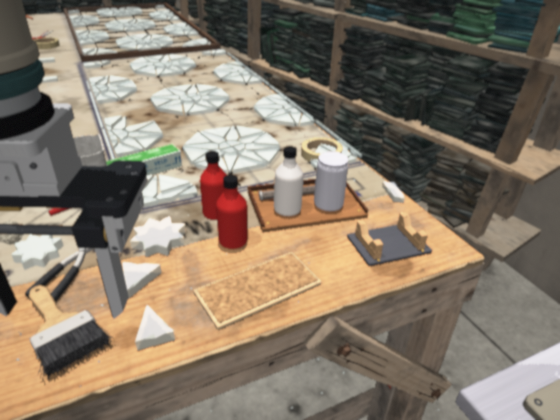

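View pics/top0.png

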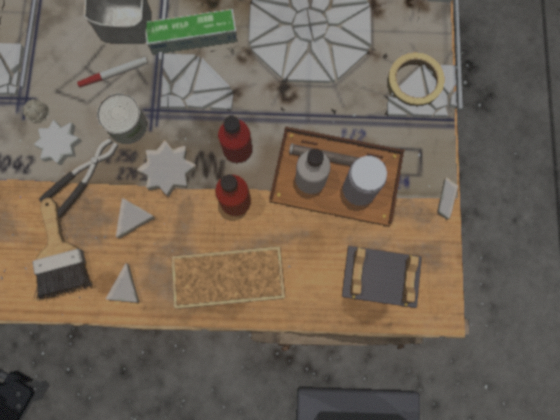

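The top view shows the white bottle at (313,172), the can at (366,181), the chisel at about (330,157), the cork board at (228,277), the rest at (383,277) and the star at (166,167).

Possible confusions:
- Bottle: white one (313,172), red ones (235,140) and (232,195). I choose the white one.
- Can: bare one on the store (366,181), lidded tin (122,115), box-like tin (117,15). I choose (366,181).
- Chisel: bar behind the bottle (330,157), red-handled knife (112,72).
- Star: large (166,167) beside the store, small (56,141).

```bash
cat > h.py <<'E'
import numpy as np,cv2
from station import bot
from scipy.spatial.transform import Rotation as Ro
def ray(n,uv,o=None):
    m=bot.camera_model(n);K=m["camera_matrix"];uv=np.atleast_2d(np.float64(uv))
    p=(uv-K[:2,2])/K[0,0]
    if n!="wrist":
        d=np.c_[p,np.ones(len(p))]@m["R"];c=-m["R"].T@m["t"]
    else:
        r=np.linalg.norm(p,axis=1)[:,None]+1e-12
        d=np.c_[p/r*np.sin(r),np.cos(r)];T=m["tool_from_camera"]
        R=Ro.from_quat(o["tcp_rot"]).as_matrix();d=d@T[:3,:3].T@R.T;c=R@T[:3,3]+o["tool_pos"]
    return c,d/np.linalg.norm(d,axis=1)[:,None]
def plane(n,uv,z,o=None):
    c,d=ray(n,uv,o);return c+d*((z-c[2])/d[:,2])[:,None]
def proj(n,X,o=None):
    m=bot.camera_model(n);K=m["camera_matrix"];X=np.atleast_2d(X)
    if n!="wrist":
        c=X@m["R"].T+m["t"];return c[:,:2]/c[:,2:]*K[0,0]+K[:2,2]
    T=m["tool_from_camera"];R=Ro.from_quat(o["tcp_rot"]).as_matrix()
    c=((X-o["tool_pos"])@R-T[:3,3])@T[:3,:3];s=np.linalg.norm(c[:,:2],axis=1)
    return c[:,:2]/s[:,None]*np.arctan2(s,c[:,2])[:,None]*K[0,0]+K[:2,2]
def tri(c1,d1,c2,d2):
    A=np.c_[d1,-d2];s=np.linalg.lstsq(A,c2-c1,rcond=None)[0]
    a,b=c1+s[0]*d1,c2+s[1]*d2;return (a+b)/2,np.linalg.norm(a-b)
E
python3 - <<'E'
from h import *
t=cv2.imread("pics/top0.png")
cv2.imwrite("pics/c1.png",cv2.resize(t[110:310,160:430],None,fx=2.9,fy=2.9,interpolation=cv2.INTER_CUBIC))
np.set_printoptions(precision=3,suppress=True)
for nm,uv,z in [("bottle cap",(316,158),.145),("can top",(369,171),.115),("store",(338,177),.01),("cork",(228,277),.01),("rest",(383,277),.008),("star",(166,167),.02)]:
    print(nm,plane("top",uv,z))
print(ray("top",(0,0))[0],ray("scene",(0,0))[0])
E
```

```text
bottle cap [[0.602 0.188 0.145]]
can top [[0.592 0.101 0.115]]
store [[0.611 0.14  0.01 ]]
cork [[0.426 0.327 0.01 ]]
rest [[0.435 0.06  0.008]]
star [[0.616 0.446 0.02 ]]
[0.348 0.234 0.93 ] [-0.064  0.536  0.52 ]
```

View pics/c1.png

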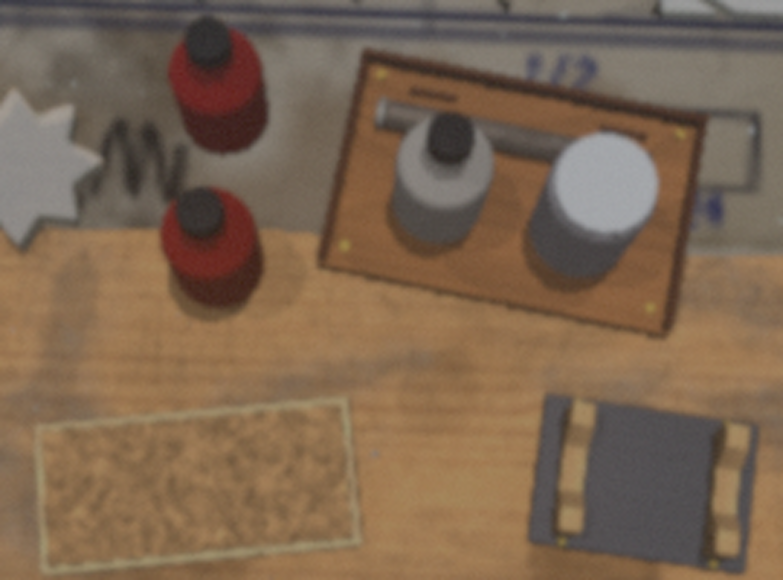

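The crop shows the white bottle with its cap at crop (450,137), the can's lid at (604,187), and the chisel behind them running from (380,113) towards (650,150). The store, cork and rest corners are clear.

```bash
cat >> h.py <<'E'
np.set_printoptions(precision=4,suppress=True)
def delta(p,yaw,o=None):
    """shift (mm, tool axes) and roll to bring TCP to p with closing line at azimuth yaw (deg, mod 180)"""
    o=o or bot.get_obs();R=Ro.from_quat(o["tcp_rot"]).as_matrix()
    d=R.T@(np.array(p)-o["tool_pos"])*1000
    a=np.degrees(np.arctan2(R[1,1],R[0,1]));w=(yaw-a+90)%180-90
    print("delta",np.round(d,1),"roll",round(-np.radians(w),3),"| now",o["tool_pos"],"yaw",round(a,2),"t",o["t"])
E
python3 - <<'E'
from h import *
f=lambda L:np.array(L)/2.9+[160,110]
for nm,L,z in [("store",[(365,50),(707,118),(668,335),(320,265)],.018),("rest",[(545,395),(757,425),(745,570),(530,543)],.008),("cork",[(37,428),(348,397),(360,543),(45,573)],.01)]:
    P=plane("top",f(L),z)[:,:2];e=P[0]-P[1]+P[3]-P[2]
    print(nm,P.mean(0),"sides",np.linalg.norm(P-np.roll(P,-1,0),axis=1),"yaw",np.degrees(np.arctan2(-e[0],e[1])))
for nm,a,b in [("cap",f((450,137)),(290,153)),("can",f((604,187)),(332,157))]:
    c1,d1=ray("top",a);c2,d2=ray("scene",b);print(nm,tri(c1,d1[0],c2,d2[0]))
delta([.55,.2,.34],-11)
E
```

```text
store [0.6111 0.1416] sides [0.2164 0.1399 0.2137 0.1406] yaw -9.838481859120058
rest [0.436  0.0615] sides [0.1282 0.0865 0.1273 0.0888] yaw -5.754784492344705
cork [0.426  0.3267] sides [0.1867 0.087  0.1854 0.0857] yaw 7.425808590213538
cap (array([0.6071, 0.1891, 0.1328]), np.float64(0.0013809688214133954))
can (array([0.5878, 0.1051, 0.1166]), np.float64(0.005562403416788566))
delta [-410.  -232.  -115.9] roll 1.317 | now [0.28   0.586  0.2237] yaw 64.46 t 0.1
```

Units first: shifts go in shares of 600 mm and turns go in shares of 180 degrees. So -380 mm / 600 = -0.6333, -340 mm / 600 = -0.5667, 0.34 rad / 3.1416 = 0.1082.

Call:
drive_tool --deltas '[{"hand": 1, "x": 0, "y": 0, "z": -0.1333, "roll": 0.0318}, {"hand": 1, "x": -0.1, "y": -0.05, "z": -0.1933, "roll": 0.07}, {"hand": 1, "x": -0.1667, "y": -0.0917, "z": -0.1933, "roll": 0.1082}, {"hand": 1, "x": -0.2333, "y": -0.1333, "z": -0.1933, "roll": 0.1464}, {"hand": 1, "x": -0.3, "y": -0.175, "z": -0.1933, "roll": 0.1846}, {"hand": 1, "x": -0.3667, "y": -0.2083, "z": -0.1933, "roll": 0.2228}, {"hand": 1, "x": -0.4333, "y": -0.25, "z": -0.1933, "roll": 0.261}, {"hand": 1, "x": -0.5, "y": -0.2867, "z": -0.1933, "roll": 0.2992}, {"hand": 1, "x": -0.5667, "y": -0.3233, "z": -0.1933, "roll": 0.3374}, {"hand": 1, "x": -0.6333, "y": -0.3583, "z": -0.1933, "roll": 0.3756}]'

```text
t: 0.93
tool_pos: [0.4832, 0.2932, 0.3396]
tcp_rot: [0.728, 0.685, -0.0, -0.0]
wrist_force: [0.1, 1.0, -0.4]
opening: 0.094
finger_force: 0.0
```

In the tool's units: -25 mm / 600 = -0.0417, -20 mm / 600 = -0.0333, 0.13 rad / 3.1416 = 0.0414.

Call:
drive_tool --deltas '[{"hand": 1, "x": -0.0333, "y": -0.0417, "z": 0, "roll": 0.0382}, {"hand": 1, "x": -0.0333, "y": -0.0417, "z": 0, "roll": 0.0414}, {"hand": 1, "x": -0.0333, "y": -0.0417, "z": 0, "roll": 0.0414}]'

```text
t: 1.18
tool_pos: [0.456, 0.2752, 0.3394]
tcp_rot: [0.77, 0.638, -0.001, -0.0]
wrist_force: [-0.1, 0.1, 0.5]
opening: 0.094
finger_force: 0.0
```

Run:
```python
from h import *
o=bot.get_obs();w=bot.capture("wrist");cv2.imwrite("pics/w1.png",w);cv2.imwrite("pics/w1b.png",cv2.resize(w,(784,588),interpolation=cv2.INTER_CUBIC))
import json;json.dump({k:np.array(v).tolist() for k,v in o.items()},open("w1.json","w"))
delta([.603,.191,.2],-9.8,o)
```

```text
delta [-55.4 160.3 139.2] roll -0.016 | now [0.456  0.2752 0.3394] yaw -10.71 t 1.1833
```

View pics/w1b.png

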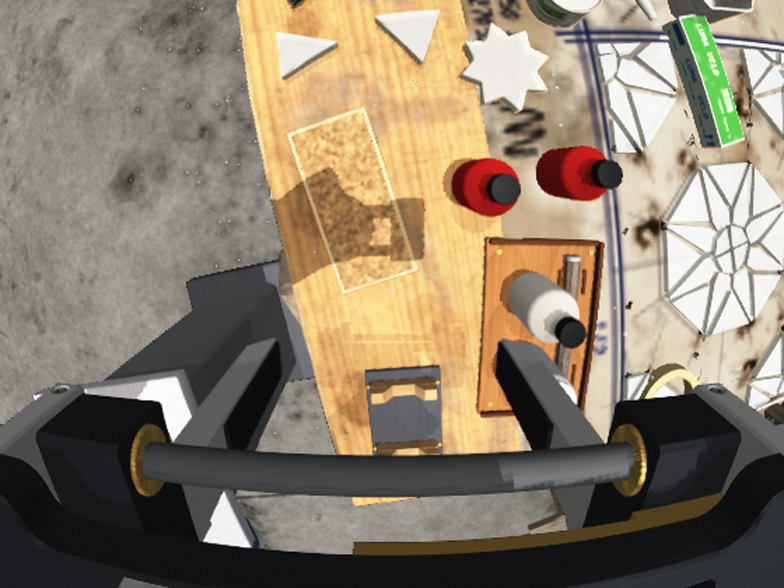

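The wrist view (1.4x) shows the cork board with corners (289,134), (364,110), (416,268), (344,292), the bottle's cap at (570,331), and the rest at (403,410). The fingers hide the can. I'll move towards -y to see the store and the rest unobstructed.

In the tool's units: -250 mm / 600 = -0.4167, -225 mm / 600 = -0.375, -0.016 rad / 3.1416 = -0.0051.

Call:
drive_tool --deltas '[{"hand": 1, "x": -0.0667, "y": 0.025, "z": 0, "roll": -0.0051}, {"hand": 1, "x": -0.125, "y": 0.05, "z": 0, "roll": -0.0051}, {"hand": 1, "x": -0.1867, "y": 0.075, "z": 0, "roll": -0.0051}, {"hand": 1, "x": -0.25, "y": 0.1, "z": 0, "roll": -0.0051}, {"hand": 1, "x": -0.3133, "y": 0.125, "z": 0, "roll": -0.0051}, {"hand": 1, "x": -0.375, "y": 0.15, "z": 0, "roll": -0.0051}, {"hand": 1, "x": -0.4167, "y": 0.1667, "z": 0, "roll": -0.0051}, {"hand": 1, "x": -0.4167, "y": 0.1667, "z": 0, "roll": -0.0051}, {"hand": 1, "x": -0.4167, "y": 0.1667, "z": 0, "roll": -0.0051}]'

```text
t: 1.98
tool_pos: [0.5099, 0.0121, 0.3396]
tcp_rot: [0.764, 0.645, 0.0, 0.0]
wrist_force: [-0.6, 1.3, 0.4]
opening: 0.0942
finger_force: 0.0
```

Run:
```python
from h import *
o=bot.get_obs();w=bot.capture("wrist");cv2.imwrite("pics/w2.png",w);cv2.imwrite("pics/w2b.png",cv2.resize(w,(784,588),interpolation=cv2.INTER_CUBIC))
import json;json.dump({k:np.array(v).tolist() for k,v in o.items()},open("w2.json","w"))
o1=json.load(open("w1.json"))
P=plane("wrist",np.array([(289,134),(364,110),(416,268),(344,292)])/1.4,.01,o1)
print(P,P.mean(0))
```

```text
[[0.3735 0.4156 0.01  ]
 [0.4573 0.4238 0.01  ]
 [0.4806 0.2446 0.01  ]
 [0.3972 0.2325 0.01  ]] [0.4271 0.3291 0.01  ]
```

View pics/w2b.png

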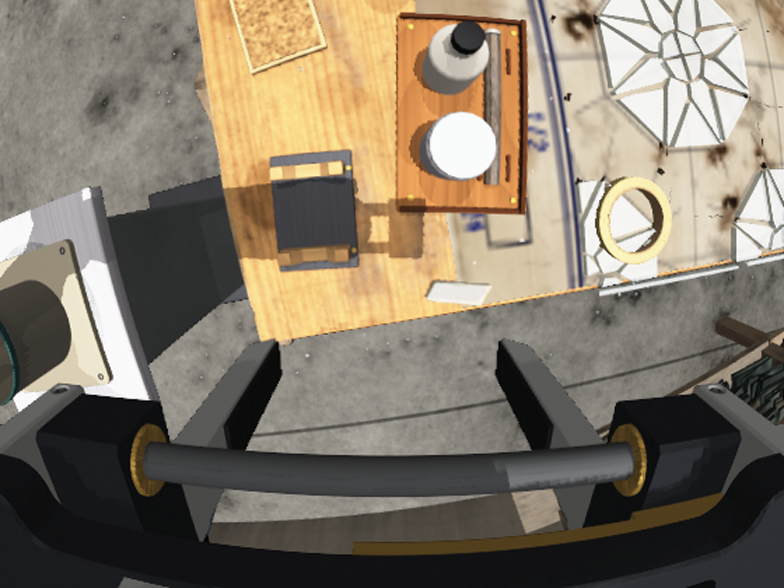

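The second wrist view (1.4x) shows bottle cap at (468,38), can lid (461,145), chisel from (491,32) to (492,184), rest plate corners (270,157), (352,151), (358,265), (282,271), and store corners (398,14), (526,20), (526,212), (397,211).

Run:
```python
from h import *
import json
o1,o2=json.load(open("w1.json")),json.load(open("w2.json"))
w1,w2,t=[cv2.imread(f"pics/{n}.png") for n in("w1","w2","top0")]
def blob(im,x0,y0,x1,y1,fn):
    c=im[y0:y1,x0:x1].astype(int);m=fn(c).astype(np.uint8)
    n,l,s,ce=cv2.connectedComponentsWithStats(m);k=1+np.argmax(s[1:,4])
    (cx,cy),r=cv2.minEnclosingCircle(np.argwhere(l==k)[:,::-1].astype(np.float32))
    print("blob",ce[k]+[x0,y0],"circ",cx+x0,cy+y0,r,s[k,4]);return np.array([cx+x0,cy+y0])
dark=lambda c:c.max(2)<60
bright=lambda c:c.min(2)>215
a=blob(w1,385,215,425,255,dark);b=blob(w2,318,10,352,45,dark)
c=blob(w2,300,75,365,132,bright)
d=blob(t,345,150,390,195,lambda c:(c.min(2)>140))
e=blob(t,300,145,330,170,lambda c:c.max(2)<75)
r=lambda n,p,o=None:(lambda q:(q[0],q[1][0]))(ray(n,p,o))
print("cap w1w2",tri(*r("wrist",a,o1),*r("wrist",b,o2)),"cap w2top",tri(*r("wrist",b,o2),*r("top",e)))
print("can w2top",tri(*r("wrist",c,o2),*r("top",d)))
print("cap@.145",plane("wrist",a,.145,o1),plane("wrist",b,.145,o2),plane("top",e,.145));print("can@.115",plane("wrist",c,.115,o2),plane("top",d,.115))
def quad(L,z):
    P=plane("wrist",np.array(L)/1.4,z,o2)[:,:2];e=P[0]+P[1]-P[2]-P[3]
    print(P.mean(0),"sides",np.linalg.norm(P-np.roll(P,-1,0),axis=1),"yaw",np.degrees(np.arctan2(-e[0],e[1])));return P
print("store");quad([(398,14),(526,20),(526,212),(397,211)],.02)
print("rest");quad([(270,157),(352,151),(358,265),(282,271)],.008)
# rest plate and store corner heights: w2 vs top
f=lambda p:np.array(p)/2.9+[160,110]
for nm,u,v in [("rest ne",(352,151),(545,395)),("rest far",(358,265),(757,425)),("rest near",(270,157),(530,543)),("store bl",(526,20),(365,50)),("store br",(526,212),(707,118)),("store fr",(397,211),(668,335)),("store fl",(398,14),(320,265))]:
    print(nm,tri(*r("wrist",np.array(u)/1.4,o2),*r("top",f(v))))
P=plane("wrist",np.array([(491.5,32),(491.5,184)])/1.4,.03,o2);print("chisel ends",P,P.mean(0),np.linalg.norm(P[0]-P[1]))
cv2.imwrite("pics/c2.png",cv2.resize(w2[0:200,180:390],None,fx=2.9,fy=2.9,interpolation=cv2.INTER_CUBIC))
```

```text
blob [406.4262 237.4645] circ 403.8804340362549 240.82608604431152 14.426863670349121 366
blob [333.7574  25.8382] circ 332.5 25.375 13.101268768310547 408
blob [330.214  103.2001] circ 330.2598247528076 103.28166007995605 23.813568115234375 1734
blob [368.5123 172.6808] circ 368.66233825683594 172.33116912841797 17.29330062866211 896
blob [314.8632 157.5   ] circ 314.60240936279297 157.45783138275146 9.193155288696289 234
cap w1w2 (array([0.5996, 0.1895, 0.1436]), np.float64(0.003624982378129604)) cap w2top (array([0.6019, 0.1899, 0.1445]), np.float64(0.0012711994894813016))
can w2top (array([0.5873, 0.103 , 0.1235]), np.float64(0.0009668184551181812))
cap@.145 [[0.5972 0.19   0.145 ]] [[0.6011 0.1895 0.145 ]] [[0.6023 0.1901 0.145 ]]
can@.115 [[0.5883 0.1031 0.115 ]] [[0.5902 0.1019 0.115 ]]
store
[0.6129 0.1431] sides [0.1389 0.2156 0.14   0.2149] yaw -9.81846079628714
rest
[0.4374 0.0624] sides [0.09   0.1247 0.0863 0.1278] yaw -6.407713298601119
rest ne (array([ 0.4883,  0.1198, -0.0021]), np.float64(0.00035330319020575074))
rest far (array([ 0.473 , -0.0056,  0.0078]), np.float64(0.0021108924699703127))
rest near (array([0.3989, 0.1301, 0.007 ]), np.float64(0.002482407985635811))
store bl (array([0.696 , 0.2361, 0.0279]), np.float64(0.0018127149806781578))
store br (array([0.658 , 0.0272, 0.0334]), np.float64(0.0036196141086726314))
store fr (array([0.5254, 0.0471, 0.011 ]), np.float64(0.0002334015722392832))
store fl (array([0.5614, 0.2596, 0.0181]), np.float64(0.0027849829775321235))
chisel ends [[0.6552 0.224  0.03  ]
 [0.6271 0.0618 0.03  ]] [0.6411 0.1429 0.03  ] 0.16461004654899483
```

View pics/c2.png

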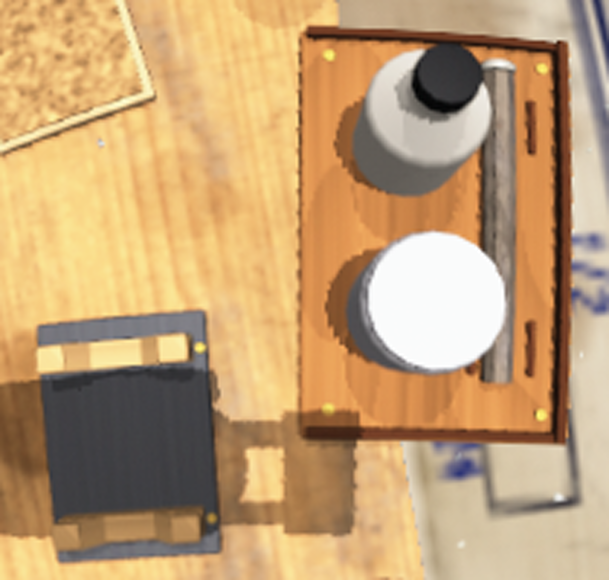

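Bottle is at about (0.602,0.190), can at (0.589,0.1025), consistent with the heights of 0.145 and 0.115. I'll grasp across the board's x, well above the chisel.

Run:
```python
from h import *
delta([.602,.190,.078],-9.8)
```

```text
delta [188.9  61.8 261.5] roll 0.004 | now [0.5096 0.0138 0.3394] yaw -9.57 t 2.0333
```

In the tool's units: 189 mm / 600 = 0.315, 175 mm / 600 = 0.2917, 0.004 rad / 3.1416 = 0.0013.

Call:
drive_tool --deltas '[{"hand": 1, "x": 0.0633, "y": 0.02, "z": 0, "roll": 0.0013}, {"hand": 1, "x": 0.1267, "y": 0.04, "z": 0.0167, "roll": 0.0013}, {"hand": 1, "x": 0.19, "y": 0.06, "z": 0.0333, "roll": 0.0013}, {"hand": 1, "x": 0.25, "y": 0.08, "z": 0.05, "roll": 0.0013}, {"hand": 1, "x": 0.2917, "y": 0.095, "z": 0.075, "roll": 0.0013}, {"hand": 1, "x": 0.315, "y": 0.1033, "z": 0.1, "roll": 0.0013}, {"hand": 1, "x": 0.315, "y": 0.1033, "z": 0.1333, "roll": 0.0013}, {"hand": 1, "x": 0.315, "y": 0.1033, "z": 0.1333, "roll": 0.0013}, {"hand": 1, "x": 0.315, "y": 0.1033, "z": 0.1333, "roll": 0.0013}]'

```text
t: 2.78
tool_pos: [0.6005, 0.1904, 0.2584]
tcp_rot: [0.764, 0.645, -0.001, -0.001]
wrist_force: [-0.2, 0.3, 0.2]
opening: 0.0941
finger_force: 0.0
```

Run:
```python
from h import *
o=bot.get_obs();w=bot.capture("wrist");cv2.imwrite("pics/w3.png",w[150:420])
delta([.602,.190,.078],-9.8,o)
```

```text
delta [ -0.    2.1 180.4] roll 0.002 | now [0.6005 0.1904 0.2584] yaw -9.7 t 2.7833
```

View pics/w3.png

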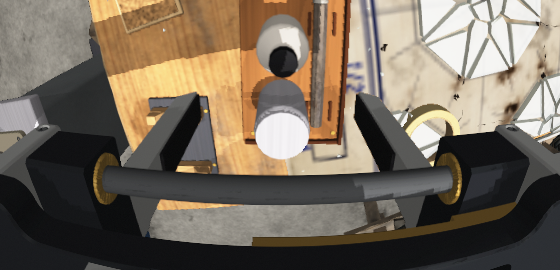

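The bottle's cap is at (283,211) of the full frame, between the fingers' midline (col 277), so it sits slightly towards tool +y, and the fingers are clear of the can.

In the tool's units: 180 mm / 600 = 0.3, 172 mm / 600 = 0.2867.

Call:
drive_tool --deltas '[{"hand": 1, "x": 0, "y": 0.005, "z": 0.05, "roll": 0}, {"hand": 1, "x": 0, "y": 0.005, "z": 0.1083, "roll": 0}, {"hand": 1, "x": 0, "y": 0.005, "z": 0.1667, "roll": 0}, {"hand": 1, "x": 0, "y": 0.005, "z": 0.2167, "roll": 0}, {"hand": 1, "x": 0, "y": 0.005, "z": 0.2583, "roll": 0}, {"hand": 1, "x": 0, "y": 0.005, "z": 0.2867, "roll": 0}, {"hand": 1, "x": 0, "y": 0.005, "z": 0.3, "roll": 0}, {"hand": 1, "x": 0, "y": 0.005, "z": 0.3, "roll": 0}, {"hand": 0.5, "x": 0, "y": 0.005, "z": 0.3, "roll": 0}, {"hand": 0.3, "x": 0, "y": 0.005, "z": 0.3, "roll": 0}]'

```text
t: 3.67
tool_pos: [0.6063, 0.1881, 0.0816]
tcp_rot: [0.766, 0.643, 0.002, 0.001]
wrist_force: [-0.2, 0.7, 0.6]
opening: 0.0844
finger_force: 0.0
```

Call:
drive_tool --deltas '[{"hand": 0.2, "x": 0, "y": 0, "z": 0, "roll": 0}, {"hand": 0.1, "x": 0, "y": 0, "z": 0, "roll": 0}, {"hand": -0.1, "x": 0, "y": 0, "z": 0, "roll": 0}, {"hand": -1, "x": 0, "y": 0, "z": 0, "roll": 0}, {"hand": -1, "x": 0, "y": 0, "z": 0, "roll": 0}, {"hand": -1, "x": 0, "y": 0, "z": 0, "roll": 0}]'

```text
t: 4.17
tool_pos: [0.6049, 0.1879, 0.08]
tcp_rot: [0.766, 0.643, 0.0, -0.0]
wrist_force: [-0.6, -0.6, 3.5]
opening: 0.0552
finger_force: 30.0
```

Run:
```python
from h import *
delta([.4206,.3736,.22],7.4)
```

```text
delta [ 151.3 -213.5 -140. ] roll -0.302 | now [0.6049 0.1879 0.08  ] yaw -9.91 t 4.1667
```

In the tool's units: -170 mm / 600 = -0.2833, -150 mm / 600 = -0.25, -0.15 rad / 3.1416 = -0.0477.

Call:
drive_tool --deltas '[{"hand": -1, "x": 0, "y": 0, "z": -0.0167, "roll": 0}, {"hand": -1, "x": 0, "y": 0, "z": -0.0583, "roll": 0}, {"hand": -1, "x": 0, "y": 0, "z": -0.1083, "roll": 0}, {"hand": -1, "x": 0, "y": 0, "z": -0.1583, "roll": 0}, {"hand": -1, "x": 0, "y": 0, "z": -0.2083, "roll": 0}, {"hand": -1, "x": 0, "y": 0, "z": -0.25, "roll": 0}, {"hand": -1, "x": 0, "y": 0, "z": -0.2833, "roll": 0}, {"hand": -1, "x": 0.02, "y": -0.0283, "z": -0.2833, "roll": -0.0159}, {"hand": -1, "x": 0.05, "y": -0.0667, "z": -0.2833, "roll": -0.0318}, {"hand": -1, "x": 0.08, "y": -0.1117, "z": -0.2833, "roll": -0.0477}]'

```text
t: 5.0
tool_pos: [0.5473, 0.2458, 0.2501]
tcp_rot: [0.715, 0.699, 0.0, 0.001]
wrist_force: [0.8, 1.0, -3.2]
opening: 0.0552
finger_force: 30.0
```

Run:
```python
from h import *
o=bot.get_obs();print(o["opening"],o["wrist_force"]);delta([.4206,.3736,.25],7.4)
```

```text
0.055185194589383445 [ 0.757   0.9979 -3.155 ]
delta [ 124.8 -129.7   -0.1] roll -0.153 | now [0.5473 0.2458 0.2501] yaw -1.35 t 5.0
```

In the tool's units: -130 mm / 600 = -0.2167, 125 mm / 600 = 0.2083, -0.153 rad / 3.1416 = -0.0487.

Call:
drive_tool --deltas '[{"hand": -1, "x": 0.0333, "y": -0.035, "z": 0, "roll": -0.0159}, {"hand": -1, "x": 0.0667, "y": -0.07, "z": 0, "roll": -0.0318}, {"hand": -1, "x": 0.1033, "y": -0.1067, "z": 0, "roll": -0.0487}, {"hand": -1, "x": 0.14, "y": -0.1433, "z": 0, "roll": -0.0487}, {"hand": -1, "x": 0.175, "y": -0.1817, "z": 0, "roll": -0.0487}, {"hand": -1, "x": 0.1967, "y": -0.205, "z": 0, "roll": -0.0487}, {"hand": -1, "x": 0.2083, "y": -0.2167, "z": 0.0333, "roll": -0.0487}, {"hand": -1, "x": 0.2083, "y": -0.2167, "z": 0.0833, "roll": -0.0487}, {"hand": -1, "x": 0.2083, "y": -0.2167, "z": 0.1333, "roll": -0.0487}, {"hand": -1, "x": 0.2083, "y": -0.2167, "z": 0.1833, "roll": -0.0487}]'

```text
t: 5.83
tool_pos: [0.4196, 0.3748, 0.1389]
tcp_rot: [0.659, 0.752, 0.0, 0.0]
wrist_force: [1.0, 0.2, -2.9]
opening: 0.0552
finger_force: 30.0
```

In the tool's units: 50 mm / 600 = 0.0833, 45 mm / 600 = 0.075.

Call:
drive_tool --deltas '[{"hand": -1, "x": 0, "y": 0, "z": 0.0333, "roll": 0}, {"hand": -1, "x": 0, "y": 0, "z": 0.0583, "roll": 0}, {"hand": -1, "x": 0, "y": 0, "z": 0.075, "roll": 0}, {"hand": -1, "x": 0, "y": 0, "z": 0.0833, "roll": 0}, {"hand": -1, "x": 0, "y": 0, "z": 0.0833, "roll": 0}]'

```text
t: 6.25
tool_pos: [0.4197, 0.3741, 0.0889]
tcp_rot: [0.66, 0.751, -0.001, -0.0]
wrist_force: [0.0, 0.5, -2.5]
opening: 0.0552
finger_force: 30.0
```

Run:
```python
from h import *
o=bot.get_obs();print(o["opening"],o["wrist_force"]);delta([.4206,.3736,.08],7.4)
w=bot.capture("top");cv2.imwrite("pics/t2.png",cv2.resize(w[120:340,140:430],None,fx=2.5,fy=2.5,interpolation=cv2.INTER_CUBIC))
```

```text
0.05519186717316261 [ 0.0489  0.5321 -2.5018]
delta [-0.7  0.8  8.9] roll 0.001 | now [0.4197 0.3741 0.0889] yaw 7.44 t 6.25
```

Call:
drive_tool --deltas '[{"hand": -1, "x": 0, "y": 0, "z": 0.005, "roll": 0}, {"hand": -1, "x": 0, "y": 0, "z": 0.01, "roll": 0}, {"hand": -1, "x": 0, "y": 0, "z": 0.0133, "roll": 0}, {"hand": -1, "x": 0, "y": 0, "z": 0.0133, "roll": 0}]'

```text
t: 6.63
tool_pos: [0.4199, 0.3746, 0.0816]
tcp_rot: [0.66, 0.752, 0.0, -0.0]
wrist_force: [0.7, 0.5, -2.4]
opening: 0.0552
finger_force: 30.0
```

In the tool's units: 2.5 mm / 600 = 0.0042, 2 mm / 600 = 0.0033.

Call:
drive_tool --deltas '[{"hand": -1, "x": 0, "y": 0, "z": 0.0017, "roll": 0}, {"hand": -1, "x": 0, "y": 0, "z": 0.0033, "roll": 0}, {"hand": -1, "x": 0, "y": 0, "z": 0.0042, "roll": 0}, {"hand": -1, "x": 0, "y": 0, "z": 0.0042, "roll": 0}]'

```text
t: 6.97
tool_pos: [0.4201, 0.3747, 0.08]
tcp_rot: [0.66, 0.752, 0.0, -0.0]
wrist_force: [-1.5, -1.8, 5.2]
opening: 0.055
finger_force: 30.0
```

Contact, at the same height as on the store. Release and rise.

In the tool's units: -170 mm / 600 = -0.2833, -140 mm / 600 = -0.2333.

Call:
drive_tool --deltas '[{"hand": 0.3, "x": 0, "y": 0, "z": 0, "roll": 0}, {"hand": 0.6, "x": 0, "y": 0, "z": 0, "roll": 0}, {"hand": 1, "x": 0, "y": 0, "z": 0, "roll": 0}, {"hand": 1, "x": 0, "y": 0, "z": 0, "roll": 0}, {"hand": 1, "x": 0, "y": 0, "z": -0.05, "roll": 0}, {"hand": 1, "x": 0, "y": 0, "z": -0.1083, "roll": 0}, {"hand": 1, "x": 0, "y": 0, "z": -0.1667, "roll": 0}, {"hand": 1, "x": 0, "y": 0, "z": -0.2333, "roll": 0}, {"hand": 1, "x": 0, "y": 0, "z": -0.2833, "roll": 0}, {"hand": 1, "x": 0, "y": 0, "z": -0.2833, "roll": 0}]'

```text
t: 7.8
tool_pos: [0.4233, 0.3767, 0.2554]
tcp_rot: [0.66, 0.751, 0.006, 0.0]
wrist_force: [-0.1, 0.4, -0.5]
opening: 0.094
finger_force: 0.0
```

Run:
```python
from h import *
delta([.589,.1025,.25],-9.8)
```

```text
delta [-293.4  128.8    4.5] roll 0.301 | now [0.4233 0.3767 0.2554] yaw 7.43 t 7.8
```

In the tool's units: -293 mm / 600 = -0.4883, -280 mm / 600 = -0.4667, 0.301 rad / 3.1416 = 0.0958.

Call:
drive_tool --deltas '[{"hand": 1, "x": -0.06, "y": 0.0267, "z": 0, "roll": 0.0159}, {"hand": 1, "x": -0.12, "y": 0.0533, "z": 0, "roll": 0.0318}, {"hand": 1, "x": -0.18, "y": 0.08, "z": 0, "roll": 0.0477}, {"hand": 1, "x": -0.24, "y": 0.1067, "z": 0, "roll": 0.0637}, {"hand": 1, "x": -0.3, "y": 0.1333, "z": 0, "roll": 0.0796}, {"hand": 1, "x": -0.36, "y": 0.16, "z": 0, "roll": 0.0958}, {"hand": 1, "x": -0.42, "y": 0.185, "z": 0, "roll": 0.0958}, {"hand": 1, "x": -0.4667, "y": 0.205, "z": 0, "roll": 0.0958}, {"hand": 1, "x": -0.4883, "y": 0.215, "z": 0, "roll": 0.0958}, {"hand": 1, "x": -0.4883, "y": 0.215, "z": 0, "roll": 0.0958}]'

```text
t: 8.63
tool_pos: [0.5874, 0.0956, 0.2487]
tcp_rot: [0.767, 0.641, -0.001, 0.001]
wrist_force: [-0.1, -0.5, -0.1]
opening: 0.0941
finger_force: 0.0
```

Run:
```python
from h import *
o=bot.get_obs();w=bot.capture("wrist");cv2.imwrite("pics/w4.png",w)
m=(w[130:300,180:360].min(2)>205).astype(np.uint8)
n,l,s,ce=cv2.connectedComponentsWithStats(m)
for k in range(1,n):
    if s[k,4]>400: print(s[k],ce[k]+[180,130],plane("wrist",ce[k]+[180,130],.115,o))
cv2.imwrite("pics/w4b.png",cv2.resize(w[60:320],None,fx=1.4,fy=1.4,interpolation=cv2.INTER_CUBIC))
delta([.589,.1025,.08],-9.8,o)
```

```text
[ 96  52  27  33 702] [290.2635 198.4345] [[0.6007 0.1018 0.115 ]]
[ 85 155  51  15 589] [289.6299 292.1104] [[0.584  0.0047 0.115 ]]
delta [  7.6   0.1 168.7] roll -0.007 | now [0.5874 0.0956 0.2487] yaw -10.2 t 8.6333
```

View pics/w4b.png

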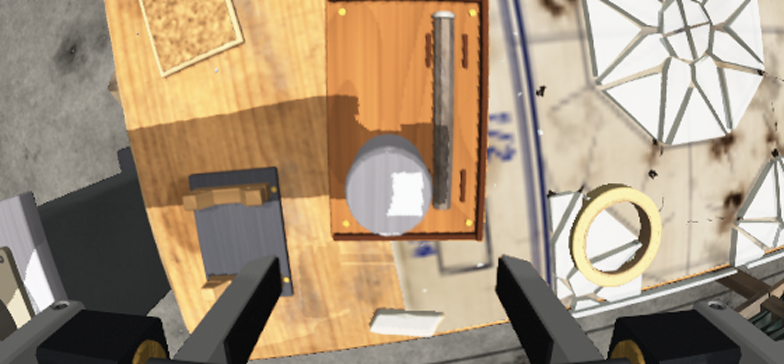

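The lid's circle is centred at (388,192) of this picture, full frame (277,197), on the fingers' midline. The chisel is unhidden here, from (443,12) to (441,208).

In the tool's units: 168 mm / 600 = 0.28, 160 mm / 600 = 0.2667.

Call:
drive_tool --deltas '[{"hand": 1, "x": 0.0067, "y": 0, "z": 0.0333, "roll": 0}, {"hand": 1, "x": 0.0133, "y": 0, "z": 0.075, "roll": 0}, {"hand": 1, "x": 0.0133, "y": 0, "z": 0.1333, "roll": 0}, {"hand": 1, "x": 0.0133, "y": 0, "z": 0.1833, "roll": 0}, {"hand": 1, "x": 0.0133, "y": 0, "z": 0.2333, "roll": 0}, {"hand": 1, "x": 0.0133, "y": 0, "z": 0.2667, "roll": 0}, {"hand": 1, "x": 0.0133, "y": 0, "z": 0.28, "roll": 0}, {"hand": 1, "x": 0.0133, "y": 0, "z": 0.28, "roll": 0}, {"hand": 0.6, "x": 0.0133, "y": 0, "z": 0.28, "roll": 0}, {"hand": 0.45, "x": 0.0133, "y": 0, "z": 0.28, "roll": 0}]'

```text
t: 9.52
tool_pos: [0.5881, 0.1094, 0.0825]
tcp_rot: [0.765, 0.644, 0.001, 0.0]
wrist_force: [-0.6, 0.6, 0.2]
opening: 0.0841
finger_force: 0.0
```

Call:
drive_tool --deltas '[{"hand": 0.35, "x": 0, "y": 0, "z": 0, "roll": 0}, {"hand": 0.25, "x": 0, "y": 0, "z": 0, "roll": 0}, {"hand": 0, "x": 0, "y": 0, "z": 0, "roll": 0}, {"hand": -1, "x": 0, "y": 0, "z": 0, "roll": 0}, {"hand": -1, "x": 0, "y": 0, "z": 0, "roll": 0}, {"hand": -1, "x": 0, "y": 0, "z": 0, "roll": 0}]'

```text
t: 10.02
tool_pos: [0.5895, 0.1085, 0.0824]
tcp_rot: [0.765, 0.644, 0.002, 0.001]
wrist_force: [2.6, 0.1, 6.3]
opening: 0.0612
finger_force: 30.0
```

Run:
```python
from h import *
delta([.4324,.2824,.25],7.4)
```

```text
delta [ 144.7 -183.7 -168.3] roll -0.3 | now [0.5895 0.1085 0.0824] yaw -9.82 t 10.0167
```

In the tool's units: -168 mm / 600 = -0.28, -150 mm / 600 = -0.25, -0.15 rad / 3.1416 = -0.0477.

Call:
drive_tool --deltas '[{"hand": -1, "x": 0, "y": 0, "z": -0.0167, "roll": 0}, {"hand": -1, "x": 0, "y": 0, "z": -0.0583, "roll": 0}, {"hand": -1, "x": 0, "y": 0, "z": -0.1083, "roll": 0}, {"hand": -1, "x": 0, "y": 0, "z": -0.1583, "roll": 0}, {"hand": -1, "x": 0, "y": 0, "z": -0.2083, "roll": 0}, {"hand": -1, "x": 0, "y": 0, "z": -0.25, "roll": 0}, {"hand": -1, "x": 0, "y": 0, "z": -0.28, "roll": 0}, {"hand": -1, "x": 0.0233, "y": -0.03, "z": -0.28, "roll": -0.0159}, {"hand": -1, "x": 0.0567, "y": -0.0717, "z": -0.28, "roll": -0.0318}, {"hand": -1, "x": 0.09, "y": -0.115, "z": -0.28, "roll": -0.0477}]'

```text
t: 10.85
tool_pos: [0.5265, 0.1731, 0.2489]
tcp_rot: [0.715, 0.7, -0.001, -0.001]
wrist_force: [0.3, 0.9, -3.4]
opening: 0.0616
finger_force: 30.0
```

Run:
```python
from h import *
o=bot.get_obs();print(o["opening"],o["wrist_force"]);delta([.4324,.2824,.25],7.4)
```

```text
0.061634940872168816 [ 0.2722  0.8787 -3.4456]
delta [107.3 -96.3  -0.9] roll -0.15 | now [0.5265 0.1731 0.2489] yaw -1.21 t 10.85
```

In the tool's units: 110 mm / 600 = 0.1833, 107 mm / 600 = 0.1783, -0.15 rad / 3.1416 = -0.0477.

Call:
drive_tool --deltas '[{"hand": -1, "x": 0.0333, "y": -0.03, "z": 0, "roll": -0.0159}, {"hand": -1, "x": 0.0667, "y": -0.06, "z": 0, "roll": -0.0318}, {"hand": -1, "x": 0.1033, "y": -0.0933, "z": 0, "roll": -0.0477}, {"hand": -1, "x": 0.1367, "y": -0.1233, "z": 0, "roll": -0.0477}, {"hand": -1, "x": 0.1633, "y": -0.1467, "z": 0, "roll": -0.0477}, {"hand": -1, "x": 0.1783, "y": -0.16, "z": 0, "roll": -0.0477}, {"hand": -1, "x": 0.1783, "y": -0.16, "z": 0.0333, "roll": -0.0477}, {"hand": -1, "x": 0.1783, "y": -0.16, "z": 0.0833, "roll": -0.0477}, {"hand": -1, "x": 0.1783, "y": -0.16, "z": 0.1333, "roll": -0.0477}, {"hand": -1, "x": 0.1783, "y": -0.16, "z": 0.1833, "roll": -0.0477}]'

```text
t: 11.68
tool_pos: [0.4342, 0.2817, 0.1381]
tcp_rot: [0.66, 0.751, -0.001, 0.0]
wrist_force: [0.9, 0.4, -2.7]
opening: 0.0618
finger_force: 30.0
```

In the tool's units: 50 mm / 600 = 0.0833, 45 mm / 600 = 0.075.

Call:
drive_tool --deltas '[{"hand": -1, "x": 0, "y": 0, "z": 0.0333, "roll": 0}, {"hand": -1, "x": 0, "y": 0, "z": 0.0583, "roll": 0}, {"hand": -1, "x": 0, "y": 0, "z": 0.075, "roll": 0}, {"hand": -1, "x": 0, "y": 0, "z": 0.0833, "roll": 0}, {"hand": -1, "x": 0, "y": 0, "z": 0.0833, "roll": 0}]'

```text
t: 12.1
tool_pos: [0.4343, 0.2819, 0.0884]
tcp_rot: [0.66, 0.751, -0.001, -0.0]
wrist_force: [0.5, 0.5, -2.0]
opening: 0.0617
finger_force: 30.0
```

Run:
```python
from h import *
delta([.4324,.2824,.0824],7.4)
```

```text
delta [ 0.8 -1.8  6. ] roll -0.001 | now [0.4343 0.2819 0.0884] yaw 7.36 t 12.1
```

In the tool's units: 7 mm / 600 = 0.0117, 6 mm / 600 = 0.01.

Call:
drive_tool --deltas '[{"hand": -1, "x": 0.0017, "y": -0.0033, "z": 0.0033, "roll": 0}, {"hand": -1, "x": 0.0017, "y": -0.0033, "z": 0.0067, "roll": 0}, {"hand": -1, "x": 0.0017, "y": -0.0033, "z": 0.01, "roll": 0}, {"hand": -1, "x": 0.0017, "y": -0.0033, "z": 0.0117, "roll": 0}, {"hand": -1, "x": 0.0017, "y": -0.0033, "z": 0.0117, "roll": 0}]'

```text
t: 12.52
tool_pos: [0.4328, 0.2835, 0.0824]
tcp_rot: [0.66, 0.751, 0.0, 0.0]
wrist_force: [0.2, 0.5, -2.7]
opening: 0.0617
finger_force: 30.0
```

In the tool's units: 2 mm / 600 = 0.0033, 1 mm / 600 = 0.0017.

Call:
drive_tool --deltas '[{"hand": -1, "x": 0, "y": 0, "z": 0.0017, "roll": 0}, {"hand": -1, "x": 0, "y": 0, "z": 0.0033, "roll": 0}, {"hand": -1, "x": 0, "y": 0, "z": 0.0033, "roll": 0}]'

```text
t: 12.77
tool_pos: [0.4331, 0.2837, 0.0821]
tcp_rot: [0.66, 0.751, 0.001, -0.0]
wrist_force: [-1.9, -1.5, 15.1]
opening: 0.0619
finger_force: 30.0
```

Contact. Release and rise.

In the tool's units: -170 mm / 600 = -0.2833, -140 mm / 600 = -0.2333.

Call:
drive_tool --deltas '[{"hand": 0.4, "x": 0, "y": 0, "z": -0.0017, "roll": 0}, {"hand": 0.7, "x": 0, "y": 0, "z": -0.0017, "roll": 0}, {"hand": 1, "x": 0, "y": 0, "z": -0.0017, "roll": 0}, {"hand": 1, "x": 0, "y": 0, "z": -0.0017, "roll": 0}, {"hand": 1, "x": 0, "y": 0, "z": -0.05, "roll": 0}, {"hand": 1, "x": 0, "y": 0, "z": -0.1083, "roll": 0}, {"hand": 1, "x": 0, "y": 0, "z": -0.1667, "roll": 0}, {"hand": 1, "x": 0, "y": 0, "z": -0.2333, "roll": 0}, {"hand": 1, "x": 0, "y": 0, "z": -0.2833, "roll": 0}, {"hand": 1, "x": 0, "y": 0, "z": -0.2833, "roll": 0}]'

```text
t: 13.6
tool_pos: [0.4359, 0.285, 0.2557]
tcp_rot: [0.66, 0.751, 0.005, 0.001]
wrist_force: [0.5, 0.7, 0.4]
opening: 0.0939
finger_force: 0.0
```

Run:
```python
from h import *
delta([.6,.06,.25],-9.8)
```

```text
delta [-244.2  133.8    5.6] roll 0.3 | now [0.4359 0.285  0.2557] yaw 7.38 t 13.6
```

Look at the chisel, the rest, and both containers from a clear spot.

In the tool's units: -244 mm / 600 = -0.4067, -226 mm / 600 = -0.3767, 0.25 rad / 3.1416 = 0.0796.

Call:
drive_tool --deltas '[{"hand": 1, "x": -0.055, "y": 0.03, "z": 0, "roll": 0.0159}, {"hand": 1, "x": -0.11, "y": 0.06, "z": 0, "roll": 0.0318}, {"hand": 1, "x": -0.165, "y": 0.09, "z": 0, "roll": 0.0477}, {"hand": 1, "x": -0.22, "y": 0.12, "z": 0, "roll": 0.0637}, {"hand": 1, "x": -0.275, "y": 0.15, "z": 0, "roll": 0.0796}, {"hand": 1, "x": -0.33, "y": 0.18, "z": 0, "roll": 0.0955}, {"hand": 1, "x": -0.3767, "y": 0.2067, "z": 0, "roll": 0.0955}, {"hand": 1, "x": -0.4067, "y": 0.2233, "z": 0, "roll": 0.0955}, {"hand": 1, "x": -0.4067, "y": 0.2233, "z": 0, "roll": 0.0955}, {"hand": 1, "x": -0.4067, "y": 0.2233, "z": 0, "roll": 0.0955}]'

```text
t: 14.43
tool_pos: [0.5966, 0.0573, 0.2489]
tcp_rot: [0.766, 0.643, -0.001, -0.0]
wrist_force: [-0.2, 1.1, -0.0]
opening: 0.0939
finger_force: 0.0
```

Run:
```python
from h import *
import json
o=bot.get_obs();w=bot.capture("wrist");cv2.imwrite("pics/w5.png",w);json.dump({k:np.array(v).tolist() for k,v in o.items()},open("w5.json","w"))
t=bot.capture("top");cv2.imwrite("pics/t5.png",t)
A=cv2.resize(w[40:260,120:400],(560,440),interpolation=cv2.INTER_CUBIC);B=t[115:335,150:390]
A=np.hstack([A,np.zeros((440,240,3),np.uint8)]);A[:220,560:]=B;cv2.imwrite("pics/c5.png",A);print(o["tool_pos"])
```

```text
[0.5966 0.0573 0.2489]
```

View pics/c5.png

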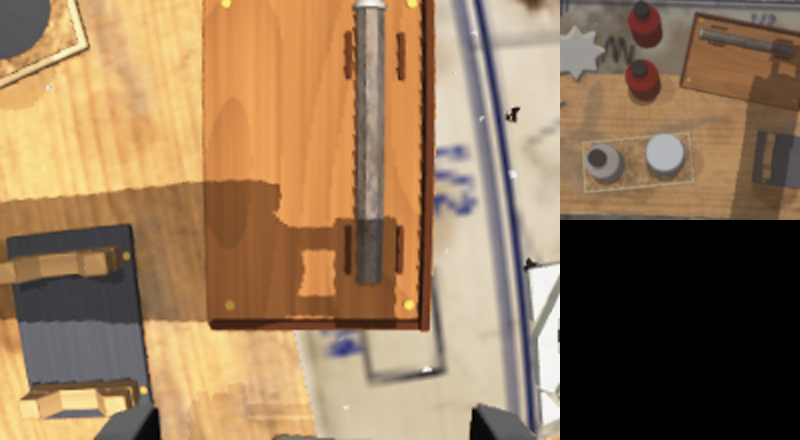

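The wrist crop (2x, offset 120,40) shows the chisel undisturbed from (369,3) to (369,283), the stops at (348,55), (401,55), (348,250), (397,250), and the rest's far pins at (126,256) and (143,390). In the top inset, bottle and can stand side by side on the cork.

Run:
```python
from h import *
import json
o5=json.load(open("w5.json"));o2=json.load(open("w2.json"))
g=lambda p:np.array(p)/2+[120,40]
w5=lambda L,z:plane("wrist",g(L),z,o5)
P=w5([(227,3),(412,3),(409,305),(230,305)],.01);print("store screws",P[:,:2].tolist(),P.mean(0))
P=w5([(348,55),(401,55),(397,250),(348,250)],.014);print("stops mean",P.mean(0),"yaw",np.degrees(np.arctan2(*(P[2]+P[3]-P[0]-P[1])[:2]*[1,-1])))
P=w5([(369,3),(369,283)],.025);print("chisel w5",P,P.mean(0))
P=plane("wrist",np.array([(352,22),(351.7,131)]),.025,o2);print("chisel w2",P.mean(0))
f=lambda p:np.array(p)/2.9+[160,110]
a=w5([(126,256),(143,390)],.008);b=plane("top",f([(563,541),(712,563)]),.008)
print("pins far",a,"near",b,"mean",(a.mean(0)+b.mean(0))/2)
e=a[0]-a[1]+b[0]-b[1];print("yaw",np.degrees(np.arctan2(-e[0],e[1])))
c=plane("wrist",g([(8,240),(132,226)]),.008,o5);print("plate corners",c)
# chisel height: left end & right end, w5 vs top
t=cv2.imread("pics/t5.png");r=lambda n,p,o=None:(lambda q:(q[0],q[1][0]))(ray(n,p,o))
print("left end",tri(*r("wrist",g((369,5)),o5),*r("top",(560-560+150+142,115+33))))
# block-top edges (outer corners) height w5 vs w2
A=t[120:320,250:430];cv2.imwrite("pics/c6.png",cv2.resize(A,None,fx=3,fy=3,interpolation=cv2.INTER_CUBIC))
delta([.641,.143,.25],-9.8)
```

```text
store screws [[0.5747189207102751, 0.24568496525657607], [0.6856993547086285, 0.2265886522790871], [0.6532341686487037, 0.03945240219997691], [0.5421032553675226, 0.058771392137097964]] [0.6139 0.1426 0.01  ]
stops mean [0.646  0.1372 0.014 ] yaw -10.109437353891527
chisel w5 [[0.6577 0.2264 0.025 ]
 [0.6296 0.0604 0.025 ]] [0.6436 0.1434 0.025 ]
chisel w2 [0.6438 0.1443 0.025 ]
pins far [[0.4817 0.1019 0.008 ]
 [0.4715 0.0122 0.008 ]] near [[0.4    0.1097 0.008 ]
 [0.39   0.0218 0.008 ]] mean [0.4358 0.0614 0.008 ]
yaw -6.47842646740442
plate corners [[0.4013 0.1298 0.008 ]
 [0.4898 0.1199 0.008 ]]
left end (array([0.6568, 0.2242, 0.0278]), np.float64(0.0008287562515961336))
delta [89.4 30.5 -0.8] roll 0.001 | now [0.5959 0.06   0.2492] yaw -9.72 t 14.5333
```

Chisel middle is (0.6436,0.1434), yaw -9.6°, top about 0.028-0.030. The rest's centre is (0.436,0.0615), yaw -6.3°. Now above the chisel.

In the tool's units: 165 mm / 600 = 0.275, 140 mm / 600 = 0.2333.

Call:
drive_tool --deltas '[{"hand": 0.3, "x": 0.05, "y": 0.0183, "z": 0, "roll": 0}, {"hand": -0.23, "x": 0.1033, "y": 0.0367, "z": 0, "roll": 0}, {"hand": -0.23, "x": 0.1483, "y": 0.055, "z": 0.0333, "roll": 0}, {"hand": -0.23, "x": 0.1483, "y": 0.055, "z": 0.0833, "roll": 0}, {"hand": -0.23, "x": 0.1483, "y": 0.055, "z": 0.1333, "roll": 0}, {"hand": -0.23, "x": 0.1483, "y": 0.055, "z": 0.1833, "roll": 0}, {"hand": -0.23, "x": 0.1483, "y": 0.055, "z": 0.2333, "roll": 0}, {"hand": -0.23, "x": 0.1483, "y": 0.055, "z": 0.275, "roll": 0}, {"hand": -0.23, "x": 0.1483, "y": 0.055, "z": 0.275, "roll": 0}, {"hand": -0.23, "x": 0.1483, "y": 0.055, "z": 0.275, "roll": 0}]'

```text
t: 15.37
tool_pos: [0.6428, 0.1423, 0.0841]
tcp_rot: [0.764, 0.645, -0.001, -0.001]
wrist_force: [-0.4, 0.4, 0.2]
opening: 0.0365
finger_force: 0.0
```

Run:
```python
from h import *
o=bot.get_obs();print(o["opening"])
w=bot.capture("wrist");cv2.imwrite("pics/w7.png",w);cv2.imwrite("pics/c7.png",cv2.resize(w[0:330,130:430],None,fx=1.8,fy=1.8,interpolation=cv2.INTER_CUBIC))
delta([.6436,.1434,.034],-9.6,o)
```

```text
0.03647158972752406
delta [ 1.3  0.7 50.1] roll -0.001 | now [0.6428 0.1423 0.0841] yaw -9.68 t 15.3667
```

View pics/c7.png

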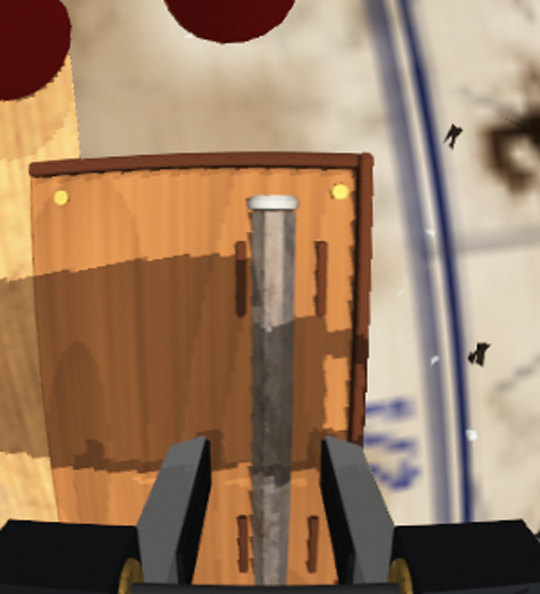

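The chisel's centre line is at col 272, the fingers' midline at 265, so about 2-3 mm towards tool +y. The back lip is about 35 mm from the chisel, so I narrow the opening slightly.

Call:
drive_tool --deltas '[{"hand": -0.33, "x": 0.0017, "y": 0.0033, "z": 0.0167, "roll": 0}, {"hand": -0.33, "x": 0.0017, "y": 0.0033, "z": 0.0367, "roll": 0}, {"hand": -0.33, "x": 0.0017, "y": 0.0033, "z": 0.0567, "roll": 0}, {"hand": -0.33, "x": 0.0017, "y": 0.0033, "z": 0.0717, "roll": 0}, {"hand": -0.33, "x": 0.0017, "y": 0.0033, "z": 0.0817, "roll": 0}, {"hand": -0.33, "x": 0.0017, "y": 0.0033, "z": 0.0833, "roll": 0}, {"hand": -0.33, "x": 0.0017, "y": 0.0033, "z": 0.0833, "roll": 0}]'

```text
t: 16.0
tool_pos: [0.6463, 0.1411, 0.0343]
tcp_rot: [0.765, 0.644, -0.001, -0.0]
wrist_force: [0.4, -1.0, 0.9]
opening: 0.0318
finger_force: 0.0
```

Call:
drive_tool --deltas '[{"hand": -0.45, "x": 0, "y": 0, "z": 0, "roll": 0}, {"hand": -0.55, "x": 0, "y": 0, "z": 0, "roll": 0}, {"hand": -0.7, "x": 0, "y": 0, "z": 0, "roll": 0}, {"hand": -1, "x": 0, "y": 0, "z": 0, "roll": 0}, {"hand": -1, "x": 0, "y": 0, "z": 0, "roll": 0}, {"hand": -1, "x": 0, "y": 0, "z": 0, "roll": 0}]'

```text
t: 16.5
tool_pos: [0.6458, 0.1415, 0.0354]
tcp_rot: [0.765, 0.644, -0.0, -0.001]
wrist_force: [-5.0, 0.9, 5.8]
opening: 0.0157
finger_force: 30.0
```

Run:
```python
from h import *
delta([.436,.0615,.15],-6.3)
```

```text
delta [-114.5 -193.3 -114.2] roll -0.061 | now [0.6458 0.1415 0.0354] yaw -9.79 t 16.5
```

Opening is 15.7 mm, not 20, so the pads hold the bar's upper bevel. I'll open and regrip 4 mm lower.

In the tool's units: 4 mm / 600 = 0.0067, 3 mm / 600 = 0.005.

Call:
drive_tool --deltas '[{"hand": -0.5, "x": 0, "y": 0, "z": 0, "roll": 0}, {"hand": -0.4, "x": 0, "y": 0, "z": 0, "roll": 0}, {"hand": -0.33, "x": 0, "y": 0, "z": 0.0017, "roll": 0}, {"hand": -0.33, "x": 0, "y": 0, "z": 0.005, "roll": 0}, {"hand": -0.33, "x": 0, "y": 0, "z": 0.0067, "roll": 0}, {"hand": -0.33, "x": 0, "y": 0, "z": 0.0067, "roll": 0}, {"hand": -0.33, "x": 0, "y": 0, "z": 0.0067, "roll": 0}]'

```text
t: 17.08
tool_pos: [0.6467, 0.1412, 0.0308]
tcp_rot: [0.765, 0.644, -0.0, 0.0]
wrist_force: [0.4, 0.0, -0.2]
opening: 0.0314
finger_force: 0.0
```

Call:
drive_tool --deltas '[{"hand": -0.45, "x": 0, "y": 0, "z": 0, "roll": 0}, {"hand": -0.55, "x": 0, "y": 0, "z": 0, "roll": 0}, {"hand": -0.7, "x": 0, "y": 0, "z": 0, "roll": 0}, {"hand": -1, "x": 0, "y": 0, "z": 0, "roll": 0}, {"hand": -1, "x": 0, "y": 0, "z": 0, "roll": 0}, {"hand": -1, "x": 0, "y": 0, "z": 0, "roll": 0}]'

```text
t: 17.58
tool_pos: [0.6462, 0.1414, 0.0311]
tcp_rot: [0.765, 0.644, -0.0, -0.0]
wrist_force: [-1.7, -1.2, 1.6]
opening: 0.0158
finger_force: 30.0
```

Run:
```python
from h import *
delta([.436,.0615,.15],-6.3)
```

```text
delta [-114.5 -193.7 -118.8] roll -0.061 | now [0.6462 0.1414 0.0311] yaw -9.8 t 17.5833
```

In the tool's units: -119 mm / 600 = -0.1983, -105 mm / 600 = -0.175, -0.061 rad / 3.1416 = -0.0194.

Call:
drive_tool --deltas '[{"hand": -1, "x": 0, "y": 0, "z": -0.0133, "roll": 0}, {"hand": -1, "x": 0, "y": 0, "z": -0.0417, "roll": 0}, {"hand": -1, "x": 0, "y": 0, "z": -0.0833, "roll": 0}, {"hand": -1, "x": 0, "y": 0, "z": -0.1333, "roll": 0}, {"hand": -1, "x": 0, "y": 0, "z": -0.175, "roll": 0}, {"hand": -1, "x": 0, "y": 0, "z": -0.1983, "roll": 0}, {"hand": -1, "x": -0.0167, "y": -0.0283, "z": -0.1983, "roll": -0.0064}, {"hand": -1, "x": -0.04, "y": -0.0667, "z": -0.1983, "roll": -0.0127}, {"hand": -1, "x": -0.0667, "y": -0.1133, "z": -0.1983, "roll": -0.0194}, {"hand": -1, "x": -0.095, "y": -0.16, "z": -0.1983, "roll": -0.0194}]'

```text
t: 18.42
tool_pos: [0.5414, 0.1012, 0.1503]
tcp_rot: [0.744, 0.668, 0.0, 0.0]
wrist_force: [-0.2, -0.4, -2.5]
opening: 0.0158
finger_force: 30.0
```

In the tool's units: -98 mm / 600 = -0.1633, -92 mm / 600 = -0.1533.

Call:
drive_tool --deltas '[{"hand": -1, "x": -0.0267, "y": -0.045, "z": 0, "roll": 0}, {"hand": -1, "x": -0.0533, "y": -0.09, "z": 0, "roll": 0}, {"hand": -1, "x": -0.0767, "y": -0.13, "z": 0, "roll": 0}, {"hand": -1, "x": -0.09, "y": -0.1533, "z": 0, "roll": 0}, {"hand": -1, "x": -0.0967, "y": -0.1633, "z": 0, "roll": 0}, {"hand": -1, "x": -0.0967, "y": -0.1633, "z": 0, "roll": 0}, {"hand": -1, "x": -0.0967, "y": -0.1633, "z": 0, "roll": 0}]'

```text
t: 19.0
tool_pos: [0.4403, 0.0549, 0.1505]
tcp_rot: [0.745, 0.667, 0.001, 0.001]
wrist_force: [0.0, -0.0, -2.6]
opening: 0.0152
finger_force: 30.0
```

Run:
```python
from h import *
o=bot.get_obs();print(o["opening"],o["wrist_force"])
w=bot.capture("wrist");cv2.imwrite("pics/c8.png",cv2.resize(w[80:380,130:430],None,fx=1.9,fy=1.9,interpolation=cv2.INTER_CUBIC))
delta([.436,.060,.07],-6.3,o)
```

```text
0.015172796998116888 [ 0.0445 -0.0305 -2.633 ]
delta [ 4.5 -5.  80.5] roll -0.0 | now [0.4403 0.0549 0.1505] yaw -6.3 t 19.0
```

View pics/c8.png

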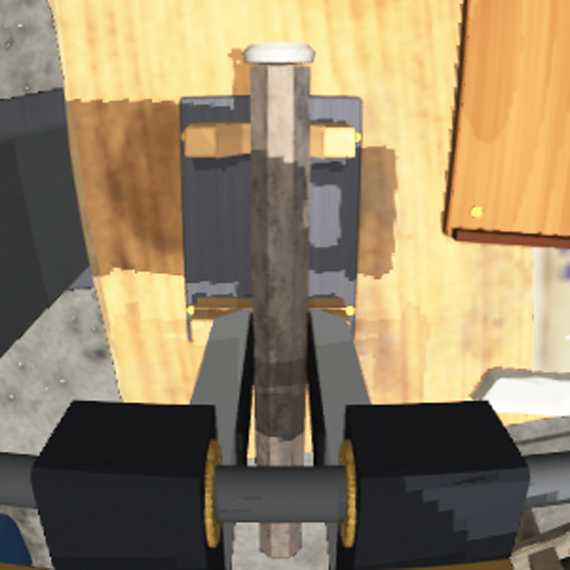

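The chisel is held level and aligned with the rest. The plate's centre is at col 271 and the chisel at col 279, which agrees with the -5 mm correction in tool y.

In the tool's units: 80 mm / 600 = 0.1333, 4.5 mm / 600 = 0.0075.

Call:
drive_tool --deltas '[{"hand": -1, "x": 0.0075, "y": -0.0083, "z": 0.025, "roll": 0}, {"hand": -1, "x": 0.0075, "y": -0.0083, "z": 0.0583, "roll": 0}, {"hand": -1, "x": 0.0075, "y": -0.0083, "z": 0.0917, "roll": 0}, {"hand": -1, "x": 0.0075, "y": -0.0083, "z": 0.12, "roll": 0}, {"hand": -1, "x": 0.0075, "y": -0.0083, "z": 0.1333, "roll": 0}, {"hand": -1, "x": 0.0075, "y": -0.0083, "z": 0.1333, "roll": 0}, {"hand": -1, "x": 0.0075, "y": -0.0083, "z": 0.1333, "roll": 0}]'

```text
t: 19.63
tool_pos: [0.4349, 0.0597, 0.0699]
tcp_rot: [0.745, 0.667, 0.0, 0.0]
wrist_force: [0.2, -0.1, -2.9]
opening: 0.016
finger_force: 30.0
```

Run:
```python
from h import *
delta([.436,.060,.045],-6.3)
```

```text
delta [ 0.4  1.  24.9] roll -0.0 | now [0.4349 0.0597 0.0699] yaw -6.3 t 19.6333
```

In the tool's units: 23 mm / 600 = 0.0383, 22 mm / 600 = 0.0367.

Call:
drive_tool --deltas '[{"hand": -1, "x": 0, "y": 0.0017, "z": 0.0083, "roll": 0}, {"hand": -1, "x": 0, "y": 0.0017, "z": 0.0167, "roll": 0}, {"hand": -1, "x": 0, "y": 0.0017, "z": 0.025, "roll": 0}, {"hand": -1, "x": 0, "y": 0.0017, "z": 0.0317, "roll": 0}, {"hand": -1, "x": 0, "y": 0.0017, "z": 0.0367, "roll": 0}, {"hand": -1, "x": 0, "y": 0.0017, "z": 0.0383, "roll": 0}, {"hand": -1, "x": 0, "y": 0.0017, "z": 0.0383, "roll": 0}]'

```text
t: 20.22
tool_pos: [0.4349, 0.0594, 0.0468]
tcp_rot: [0.745, 0.667, -0.0, -0.0]
wrist_force: [0.1, -0.1, -2.5]
opening: 0.0155
finger_force: 30.0
```

In the tool's units: 2.5 mm / 600 = 0.0042, 2 mm / 600 = 0.0033.

Call:
drive_tool --deltas '[{"hand": -1, "x": 0, "y": 0.0017, "z": 0.0017, "roll": 0}, {"hand": -1, "x": 0, "y": 0.0017, "z": 0.0033, "roll": 0}, {"hand": -1, "x": 0, "y": 0.0017, "z": 0.0042, "roll": 0}, {"hand": -1, "x": 0, "y": 0.0017, "z": 0.0042, "roll": 0}]'

```text
t: 20.55
tool_pos: [0.4365, 0.0593, 0.045]
tcp_rot: [0.745, 0.667, 0.0, 0.0]
wrist_force: [-0.9, -0.8, 0.8]
opening: 0.0157
finger_force: 30.0
```

Contact on the notch floors. Release and rise.

In the tool's units: -200 mm / 600 = -0.3333, -165 mm / 600 = -0.275.

Call:
drive_tool --deltas '[{"hand": -0.5, "x": 0, "y": 0, "z": 0, "roll": 0}, {"hand": -0.3, "x": 0, "y": 0, "z": 0, "roll": 0}, {"hand": -0.2, "x": 0, "y": 0, "z": 0, "roll": 0}, {"hand": -0.2, "x": 0, "y": 0, "z": 0, "roll": 0}, {"hand": -0.2, "x": 0, "y": 0, "z": -0.025, "roll": 0}, {"hand": -0.2, "x": 0, "y": 0, "z": -0.075, "roll": 0}, {"hand": 0.3, "x": 0, "y": 0, "z": -0.1417, "roll": 0}, {"hand": 1, "x": 0, "y": 0, "z": -0.2083, "roll": 0}, {"hand": 1, "x": 0, "y": 0, "z": -0.275, "roll": 0}, {"hand": 1, "x": 0, "y": 0, "z": -0.3333, "roll": 0}]'

```text
t: 21.38
tool_pos: [0.4359, 0.0591, 0.2469]
tcp_rot: [0.745, 0.667, 0.0, 0.0]
wrist_force: [1.1, 0.5, 0.1]
opening: 0.0609
finger_force: 0.0
```

In the tool's units: -60 mm / 600 = -0.1, -40 mm / 600 = -0.0667.

Call:
drive_tool --deltas '[{"hand": 1, "x": -0.0667, "y": 0, "z": 0, "roll": 0}, {"hand": 1, "x": -0.1, "y": 0, "z": 0, "roll": 0}, {"hand": 1, "x": -0.1, "y": 0, "z": 0, "roll": 0}, {"hand": 1, "x": -0.1, "y": 0, "z": 0, "roll": 0}]'

```text
t: 21.72
tool_pos: [0.4292, -0.0008, 0.2447]
tcp_rot: [0.746, 0.666, 0.0, -0.0]
wrist_force: [0.5, -0.1, -0.6]
opening: 0.0875
finger_force: 0.0
```

Run:
```python
from h import *
o=bot.get_obs();w=bot.capture("wrist");cv2.imwrite("pics/w9.png",w);cv2.imwrite("pics/c9.png",cv2.resize(w[0:310,130:430],None,fx=1.9,fy=1.9,interpolation=cv2.INTER_CUBIC))
import json;json.dump({k:np.array(v).tolist() for k,v in o.items()},open("w9.json","w"))
```

```text
(no output)
```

View pics/c9.png

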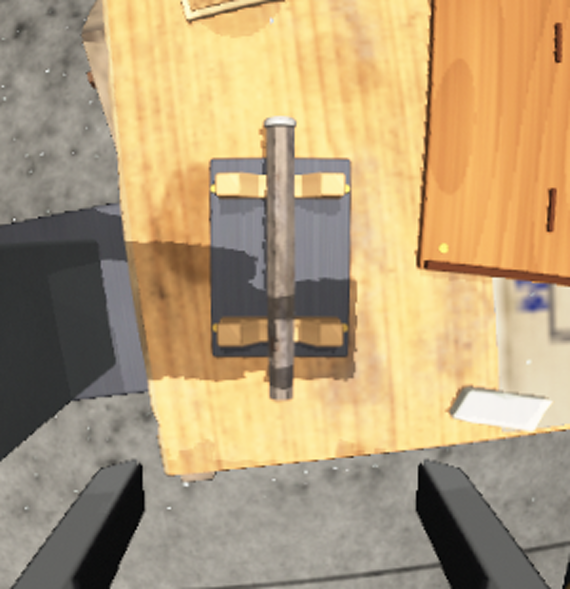

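The chisel lies in both notches: chisel ends at rows 118-398 (middle 258) against plate rows 158-356 (middle 257), and col 281 at the plate's centre. Now the can goes back.

Run:
```python
from h import *
delta([.4331,.2837,.25],7.4)
```

```text
delta [282.3 -27.5  -5.4] roll -0.24 | now [0.4293 0.0001 0.2445] yaw -6.34 t 21.7667
```

In the tool's units: 281 mm / 600 = 0.4683, 260 mm / 600 = 0.4333, -0.24 rad / 3.1416 = -0.0764.

Call:
drive_tool --deltas '[{"hand": 1, "x": 0.06, "y": -0.0067, "z": -0.0083, "roll": -0.0159}, {"hand": 1, "x": 0.1233, "y": -0.0133, "z": -0.0083, "roll": -0.0318}, {"hand": 1, "x": 0.1867, "y": -0.02, "z": -0.0083, "roll": -0.0477}, {"hand": 1, "x": 0.25, "y": -0.025, "z": -0.0083, "roll": -0.0637}, {"hand": 1, "x": 0.3133, "y": -0.0317, "z": -0.0083, "roll": -0.0764}, {"hand": 1, "x": 0.3767, "y": -0.0367, "z": -0.0083, "roll": -0.0764}, {"hand": 1, "x": 0.4333, "y": -0.0417, "z": -0.0083, "roll": -0.0764}, {"hand": 1, "x": 0.4683, "y": -0.045, "z": -0.0083, "roll": -0.0764}, {"hand": 1, "x": 0.4683, "y": -0.045, "z": -0.0083, "roll": -0.0764}, {"hand": 1, "x": 0.4683, "y": -0.045, "z": -0.0083, "roll": -0.0764}]'

```text
t: 22.6
tool_pos: [0.4323, 0.2838, 0.2485]
tcp_rot: [0.658, 0.753, -0.001, -0.0]
wrist_force: [0.8, -0.9, 0.1]
opening: 0.0941
finger_force: 0.0
```

Run:
```python
from h import *
delta([.4331,.2837,.0824],7.4)
```

```text
delta [ -0.1   1.  166.1] roll 0.005 | now [0.4323 0.2838 0.2485] yaw 7.69 t 22.6
```

In the tool's units: 166 mm / 600 = 0.2767, 162 mm / 600 = 0.27, 0.005 rad / 3.1416 = 0.0016.

Call:
drive_tool --deltas '[{"hand": 1, "x": 0, "y": 0.0017, "z": 0.0417, "roll": 0.0016}, {"hand": 1, "x": 0, "y": 0.0017, "z": 0.1, "roll": 0.0016}, {"hand": 1, "x": 0, "y": 0.0017, "z": 0.1583, "roll": 0.0016}, {"hand": 1, "x": 0, "y": 0.0017, "z": 0.2083, "roll": 0.0016}, {"hand": 1, "x": 0, "y": 0.0017, "z": 0.25, "roll": 0.0016}, {"hand": 1, "x": 0, "y": 0.0017, "z": 0.27, "roll": 0.0016}, {"hand": 1, "x": 0, "y": 0.0017, "z": 0.2767, "roll": 0.0016}, {"hand": 1, "x": 0, "y": 0.0017, "z": 0.2767, "roll": 0.0016}, {"hand": 0.6, "x": 0, "y": 0.0017, "z": 0.2767, "roll": 0.0016}, {"hand": 0.45, "x": 0, "y": 0.0017, "z": 0.2767, "roll": 0.0016}]'

```text
t: 23.43
tool_pos: [0.4353, 0.2822, 0.0847]
tcp_rot: [0.662, 0.75, 0.001, 0.0]
wrist_force: [0.3, -0.5, -0.2]
opening: 0.0841
finger_force: 0.0
```

Call:
drive_tool --deltas '[{"hand": 0.35, "x": 0, "y": 0, "z": 0, "roll": 0}, {"hand": 0.25, "x": 0, "y": 0, "z": 0, "roll": 0}, {"hand": 0, "x": 0, "y": 0, "z": 0, "roll": 0}, {"hand": -1, "x": 0, "y": 0, "z": 0, "roll": 0}, {"hand": -1, "x": 0, "y": 0, "z": 0, "roll": 0}, {"hand": -1, "x": 0, "y": 0, "z": 0, "roll": 0}]'

```text
t: 23.93
tool_pos: [0.4342, 0.2823, 0.0841]
tcp_rot: [0.661, 0.75, 0.0, -0.0]
wrist_force: [-2.5, -0.6, 6.7]
opening: 0.0616
finger_force: 30.0
```

Run:
```python
from h import *
delta([.5895,.1085,.25],-9.8)
```

```text
delta [-191.8  132.3 -166.1] roll 0.296 | now [0.4342 0.2823 0.0841] yaw 7.18 t 23.9333
```

In the tool's units: -166 mm / 600 = -0.2767, -150 mm / 600 = -0.25, 0.15 rad / 3.1416 = 0.0477.

Call:
drive_tool --deltas '[{"hand": -1, "x": 0, "y": 0, "z": -0.0167, "roll": 0}, {"hand": -1, "x": 0, "y": 0, "z": -0.0583, "roll": 0}, {"hand": -1, "x": 0, "y": 0, "z": -0.1083, "roll": 0}, {"hand": -1, "x": 0, "y": 0, "z": -0.1583, "roll": 0}, {"hand": -1, "x": 0, "y": 0, "z": -0.2083, "roll": 0}, {"hand": -1, "x": 0, "y": 0, "z": -0.25, "roll": 0}, {"hand": -1, "x": 0, "y": 0, "z": -0.2767, "roll": 0}, {"hand": -1, "x": -0.03, "y": 0.02, "z": -0.2767, "roll": 0.0159}, {"hand": -1, "x": -0.0667, "y": 0.0467, "z": -0.2767, "roll": 0.0318}, {"hand": -1, "x": -0.1083, "y": 0.075, "z": -0.2767, "roll": 0.0477}]'

```text
t: 24.77
tool_pos: [0.487, 0.2238, 0.2503]
tcp_rot: [0.716, 0.698, 0.0, -0.0]
wrist_force: [-0.3, 0.3, -2.2]
opening: 0.0617
finger_force: 30.0
```

Run:
```python
from h import *
delta([.5893,.107,.25],-9.8)
```

```text
delta [-114.3  105.1    0.1] roll 0.147 | now [0.487  0.2238 0.2503] yaw -1.39 t 24.7667
```

In the tool's units: -114 mm / 600 = -0.19, 105 mm / 600 = 0.175, 0.147 rad / 3.1416 = 0.0468.

Call:
drive_tool --deltas '[{"hand": -1, "x": -0.0333, "y": 0.0317, "z": 0, "roll": 0.0159}, {"hand": -1, "x": -0.0667, "y": 0.0617, "z": 0, "roll": 0.0318}, {"hand": -1, "x": -0.1033, "y": 0.095, "z": 0, "roll": 0.0468}, {"hand": -1, "x": -0.1417, "y": 0.13, "z": 0, "roll": 0.0468}, {"hand": -1, "x": -0.1733, "y": 0.1583, "z": 0, "roll": 0.0468}, {"hand": -1, "x": -0.19, "y": 0.175, "z": 0, "roll": 0.0468}, {"hand": -1, "x": -0.19, "y": 0.175, "z": 0.0333, "roll": 0.0468}, {"hand": -1, "x": -0.19, "y": 0.175, "z": 0.0833, "roll": 0.0468}, {"hand": -1, "x": -0.19, "y": 0.175, "z": 0.1333, "roll": 0.0468}, {"hand": -1, "x": -0.19, "y": 0.175, "z": 0.1833, "roll": 0.0468}]'

```text
t: 25.6
tool_pos: [0.5892, 0.1065, 0.1388]
tcp_rot: [0.765, 0.644, 0.0, 0.0]
wrist_force: [0.4, -0.1, -2.5]
opening: 0.0616
finger_force: 30.0
```

In the tool's units: 48 mm / 600 = 0.08, 45 mm / 600 = 0.075.

Call:
drive_tool --deltas '[{"hand": -1, "x": 0, "y": 0, "z": 0.0333, "roll": 0}, {"hand": -1, "x": 0, "y": 0, "z": 0.0583, "roll": 0}, {"hand": -1, "x": 0, "y": 0, "z": 0.075, "roll": 0}, {"hand": -1, "x": 0, "y": 0, "z": 0.08, "roll": 0}, {"hand": -1, "x": 0, "y": 0, "z": 0.08, "roll": 0}]'

```text
t: 26.02
tool_pos: [0.5891, 0.1066, 0.0912]
tcp_rot: [0.765, 0.644, -0.0, -0.0]
wrist_force: [-0.4, -0.0, -2.3]
opening: 0.0618
finger_force: 30.0
```

Run:
```python
from h import *
delta([.5893,.107,.084],-9.8)
```

```text
delta [0.5 0.1 7.2] roll -0.001 | now [0.5891 0.1066 0.0912] yaw -9.86 t 26.0167
```

In the tool's units: 8 mm / 600 = 0.0133, 7.5 mm / 600 = 0.0125.

Call:
drive_tool --deltas '[{"hand": -1, "x": 0, "y": 0, "z": 0.0033, "roll": 0}, {"hand": -1, "x": 0, "y": 0, "z": 0.0067, "roll": 0}, {"hand": -1, "x": 0, "y": 0, "z": 0.01, "roll": 0}, {"hand": -1, "x": 0, "y": 0, "z": 0.0125, "roll": 0}, {"hand": -1, "x": 0, "y": 0, "z": 0.0133, "roll": 0}, {"hand": -1, "x": 0, "y": 0, "z": 0.0133, "roll": 0}]'

```text
t: 26.52
tool_pos: [0.5896, 0.1068, 0.0841]
tcp_rot: [0.765, 0.644, 0.0, 0.0]
wrist_force: [-0.6, -0.1, 2.4]
opening: 0.0616
finger_force: 30.0
```

Contact. Release and rise, then fetch the bottle.

In the tool's units: -168 mm / 600 = -0.28, -140 mm / 600 = -0.2333.

Call:
drive_tool --deltas '[{"hand": 0.4, "x": 0, "y": 0, "z": 0, "roll": 0}, {"hand": 0.7, "x": 0, "y": 0, "z": 0, "roll": 0}, {"hand": 1, "x": 0, "y": 0, "z": 0, "roll": 0}, {"hand": 1, "x": 0, "y": 0, "z": 0, "roll": 0}, {"hand": 1, "x": 0, "y": 0, "z": -0.05, "roll": 0}, {"hand": 1, "x": 0, "y": 0, "z": -0.1083, "roll": 0}, {"hand": 1, "x": 0, "y": 0, "z": -0.1667, "roll": 0}, {"hand": 1, "x": 0, "y": 0, "z": -0.2333, "roll": 0}, {"hand": 1, "x": 0, "y": 0, "z": -0.28, "roll": 0}, {"hand": 1, "x": 0, "y": 0, "z": -0.28, "roll": 0}]'

```text
t: 27.35
tool_pos: [0.5932, 0.1065, 0.2579]
tcp_rot: [0.765, 0.644, 0.005, 0.003]
wrist_force: [0.7, -1.0, 0.1]
opening: 0.0938
finger_force: 0.0
```

Run:
```python
from h import *
delta([.4201,.3747,.25],7.4)
```

```text
delta [ 234.6 -216.6    6.6] roll -0.301 | now [0.5932 0.1065 0.2579] yaw -9.87 t 27.35
```

In the tool's units: 234 mm / 600 = 0.39, -213 mm / 600 = -0.355, -0.301 rad / 3.1416 = -0.0958.

Call:
drive_tool --deltas '[{"hand": 1, "x": 0.0467, "y": -0.0417, "z": 0, "roll": -0.0159}, {"hand": 1, "x": 0.0917, "y": -0.0833, "z": 0, "roll": -0.0318}, {"hand": 1, "x": 0.1383, "y": -0.125, "z": 0, "roll": -0.0477}, {"hand": 1, "x": 0.1833, "y": -0.1667, "z": 0, "roll": -0.0637}, {"hand": 1, "x": 0.23, "y": -0.2083, "z": 0, "roll": -0.0796}, {"hand": 1, "x": 0.275, "y": -0.25, "z": 0, "roll": -0.0958}, {"hand": 1, "x": 0.3217, "y": -0.2917, "z": 0, "roll": -0.0958}, {"hand": 1, "x": 0.3633, "y": -0.33, "z": 0, "roll": -0.0958}, {"hand": 1, "x": 0.39, "y": -0.355, "z": 0, "roll": -0.0958}, {"hand": 1, "x": 0.39, "y": -0.355, "z": 0, "roll": -0.0958}]'

```text
t: 28.18
tool_pos: [0.415, 0.3792, 0.2504]
tcp_rot: [0.657, 0.754, -0.0, -0.002]
wrist_force: [-0.1, 0.9, -0.1]
opening: 0.0939
finger_force: 0.0
```

Run:
```python
from h import *
delta([.4201,.3747,.080],7.4)
```

```text
delta [ -5.5   4.9 170.3] roll 0.009 | now [0.415  0.3792 0.2504] yaw 7.91 t 28.1833
```

In the tool's units: 40 mm / 600 = 0.0667, 20 mm / 600 = 0.0333.

Call:
drive_tool --deltas '[{"hand": 1, "x": 0, "y": 0, "z": 0.0333, "roll": 0}, {"hand": 1, "x": 0, "y": 0, "z": 0.0667, "roll": 0}, {"hand": 1, "x": 0, "y": 0, "z": 0.0667, "roll": 0}]'

```text
t: 28.43
tool_pos: [0.4178, 0.3714, 0.2081]
tcp_rot: [0.66, 0.751, -0.003, -0.0]
wrist_force: [-0.5, -0.5, -0.7]
opening: 0.0939
finger_force: 0.0
```

Run:
```python
from h import *
delta([.4201,.3747,.080],7.4)
```

```text
delta [  3.5   3.4 128. ] roll -0.001 | now [0.4178 0.3714 0.2081] yaw 7.36 t 28.4333
```

In the tool's units: 129 mm / 600 = 0.215, 124 mm / 600 = 0.2067.

Call:
drive_tool --deltas '[{"hand": 1, "x": 0.0033, "y": 0.0033, "z": 0.0417, "roll": 0}, {"hand": 1, "x": 0.0033, "y": 0.0033, "z": 0.0917, "roll": 0}, {"hand": 1, "x": 0.0033, "y": 0.0033, "z": 0.1417, "roll": 0}, {"hand": 1, "x": 0.0033, "y": 0.0033, "z": 0.1833, "roll": 0}, {"hand": 1, "x": 0.0033, "y": 0.0033, "z": 0.2067, "roll": 0}, {"hand": 1, "x": 0.0033, "y": 0.0033, "z": 0.215, "roll": 0}, {"hand": 1, "x": 0.0033, "y": 0.0033, "z": 0.215, "roll": 0}, {"hand": 1, "x": 0.0033, "y": 0.0033, "z": 0.215, "roll": 0}, {"hand": 0.5, "x": 0.0033, "y": 0.0033, "z": 0.215, "roll": 0}, {"hand": 0.3, "x": 0.0033, "y": 0.0033, "z": 0.215, "roll": 0}]'

```text
t: 29.27
tool_pos: [0.4222, 0.3765, 0.0839]
tcp_rot: [0.66, 0.751, 0.001, 0.0]
wrist_force: [-0.4, 0.1, -0.8]
opening: 0.0842
finger_force: 0.0
```

Call:
drive_tool --deltas '[{"hand": 0.2, "x": 0, "y": 0, "z": 0, "roll": 0}, {"hand": 0.1, "x": 0, "y": 0, "z": 0, "roll": 0}, {"hand": -0.1, "x": 0, "y": 0, "z": 0, "roll": 0}, {"hand": -1, "x": 0, "y": 0, "z": 0, "roll": 0}, {"hand": -1, "x": 0, "y": 0, "z": 0, "roll": 0}, {"hand": -1, "x": 0, "y": 0, "z": 0, "roll": 0}]'

```text
t: 29.77
tool_pos: [0.4208, 0.3759, 0.0827]
tcp_rot: [0.66, 0.751, -0.0, -0.0]
wrist_force: [-2.3, -0.5, 3.1]
opening: 0.0552
finger_force: 30.0
```

Run:
```python
from h import *
delta([.6049,.1879,.25],-9.8)
```

```text
delta [-210.1  158.2 -167.5] roll 0.3 | now [0.4208 0.3759 0.0827] yaw 7.4 t 29.7667
```

In the tool's units: -167 mm / 600 = -0.2783, -150 mm / 600 = -0.25, 0.15 rad / 3.1416 = 0.0477.

Call:
drive_tool --deltas '[{"hand": -1, "x": 0, "y": 0, "z": -0.0167, "roll": 0}, {"hand": -1, "x": 0, "y": 0, "z": -0.0583, "roll": 0}, {"hand": -1, "x": 0, "y": 0, "z": -0.1083, "roll": 0}, {"hand": -1, "x": 0, "y": 0, "z": -0.1583, "roll": 0}, {"hand": -1, "x": 0, "y": 0, "z": -0.2083, "roll": 0}, {"hand": -1, "x": 0, "y": 0, "z": -0.25, "roll": 0}, {"hand": -1, "x": 0, "y": 0, "z": -0.2783, "roll": 0}, {"hand": -1, "x": -0.03, "y": 0.0217, "z": -0.2783, "roll": 0.0159}, {"hand": -1, "x": -0.07, "y": 0.0517, "z": -0.2783, "roll": 0.0318}, {"hand": -1, "x": -0.1167, "y": 0.0867, "z": -0.2783, "roll": 0.0477}]'

```text
t: 30.6
tool_pos: [0.4812, 0.3141, 0.2502]
tcp_rot: [0.714, 0.7, 0.0, -0.001]
wrist_force: [0.4, 0.4, -3.3]
opening: 0.0553
finger_force: 30.0
```

Run:
```python
from h import *
delta([.605,.189,.25],-9.8)
```

```text
delta [-122.7  126.2   -0. ] roll 0.152 | now [0.4812 0.3141 0.2502] yaw -1.11 t 30.6
```

In the tool's units: 126 mm / 600 = 0.21, -123 mm / 600 = -0.205, 0.152 rad / 3.1416 = 0.0484.

Call:
drive_tool --deltas '[{"hand": -1, "x": -0.0333, "y": 0.035, "z": 0, "roll": 0.0159}, {"hand": -1, "x": -0.0683, "y": 0.07, "z": 0, "roll": 0.0318}, {"hand": -1, "x": -0.105, "y": 0.1083, "z": 0, "roll": 0.0484}, {"hand": -1, "x": -0.1433, "y": 0.1467, "z": 0, "roll": 0.0484}, {"hand": -1, "x": -0.1767, "y": 0.1817, "z": 0, "roll": 0.0484}, {"hand": -1, "x": -0.1967, "y": 0.2017, "z": 0, "roll": 0.0484}, {"hand": -1, "x": -0.205, "y": 0.21, "z": 0.0167, "roll": 0.0484}, {"hand": -1, "x": -0.205, "y": 0.21, "z": 0.0667, "roll": 0.0484}, {"hand": -1, "x": -0.205, "y": 0.21, "z": 0.125, "roll": 0.0484}, {"hand": -1, "x": -0.205, "y": 0.21, "z": 0.1833, "roll": 0.0484}]'

```text
t: 31.43
tool_pos: [0.6046, 0.1886, 0.1382]
tcp_rot: [0.765, 0.644, 0.0, -0.0]
wrist_force: [0.7, 1.6, -3.3]
opening: 0.0554
finger_force: 30.0
```

In the tool's units: 49 mm / 600 = 0.0817, 45 mm / 600 = 0.075.

Call:
drive_tool --deltas '[{"hand": -1, "x": 0, "y": 0, "z": 0.0333, "roll": 0}, {"hand": -1, "x": 0, "y": 0, "z": 0.0583, "roll": 0}, {"hand": -1, "x": 0, "y": 0, "z": 0.075, "roll": 0}, {"hand": -1, "x": 0, "y": 0, "z": 0.0817, "roll": 0}, {"hand": -1, "x": 0, "y": 0, "z": 0.0817, "roll": 0}]'

```text
t: 31.85
tool_pos: [0.6044, 0.188, 0.0897]
tcp_rot: [0.765, 0.644, -0.001, -0.0]
wrist_force: [0.5, 0.4, -2.9]
opening: 0.0555
finger_force: 30.0
```

Run:
```python
from h import *
delta([.605,.189,.0827],-9.8)
```

```text
delta [1.1 0.4 7. ] roll -0.001 | now [0.6044 0.188  0.0897] yaw -9.88 t 31.85
```

In the tool's units: 8 mm / 600 = 0.0133, 7 mm / 600 = 0.0117.

Call:
drive_tool --deltas '[{"hand": -1, "x": 0.0017, "y": 0, "z": 0.0033, "roll": 0}, {"hand": -1, "x": 0.0017, "y": 0, "z": 0.0067, "roll": 0}, {"hand": -1, "x": 0.0017, "y": 0, "z": 0.01, "roll": 0}, {"hand": -1, "x": 0.0017, "y": 0, "z": 0.0117, "roll": 0}, {"hand": -1, "x": 0.0017, "y": 0, "z": 0.0133, "roll": 0}, {"hand": -1, "x": 0.0017, "y": 0, "z": 0.0133, "roll": 0}]'

```text
t: 32.35
tool_pos: [0.6057, 0.1886, 0.0828]
tcp_rot: [0.766, 0.643, 0.0, 0.0]
wrist_force: [0.2, -0.3, -1.9]
opening: 0.0556
finger_force: 30.0
```

In the tool's units: 1.5 mm / 600 = 0.0025, 1 mm / 600 = 0.0017.

Call:
drive_tool --deltas '[{"hand": -1, "x": 0, "y": 0, "z": 0.0017, "roll": 0}, {"hand": -1, "x": 0, "y": 0, "z": 0.0025, "roll": 0}, {"hand": -1, "x": 0, "y": 0, "z": 0.0025, "roll": 0}]'

```text
t: 32.6
tool_pos: [0.6057, 0.1887, 0.0827]
tcp_rot: [0.766, 0.643, 0.001, -0.0]
wrist_force: [-2.3, 0.3, 7.7]
opening: 0.055
finger_force: 30.0
```

Contact. Release, rise, move off.

In the tool's units: -220 mm / 600 = -0.3667, -180 mm / 600 = -0.3.

Call:
drive_tool --deltas '[{"hand": 0.3, "x": 0, "y": 0, "z": 0, "roll": 0}, {"hand": 0.6, "x": 0, "y": 0, "z": 0, "roll": 0}, {"hand": 1, "x": 0, "y": 0, "z": 0, "roll": 0}, {"hand": 1, "x": 0, "y": 0, "z": 0, "roll": 0}, {"hand": 1, "x": 0, "y": 0, "z": -0.05, "roll": 0}, {"hand": 1, "x": 0, "y": 0, "z": -0.1083, "roll": 0}, {"hand": 1, "x": 0, "y": 0, "z": -0.1667, "roll": 0}, {"hand": 1, "x": 0, "y": 0, "z": -0.2333, "roll": 0}, {"hand": 1, "x": 0, "y": 0, "z": -0.3, "roll": 0}, {"hand": 1, "x": 0, "y": 0, "z": -0.3667, "roll": 0}]'

```text
t: 33.43
tool_pos: [0.6051, 0.1883, 0.3029]
tcp_rot: [0.766, 0.643, -0.0, 0.0]
wrist_force: [1.5, -0.6, 0.2]
opening: 0.0941
finger_force: 0.0
```

In the tool's units: -175 mm / 600 = -0.2917, -165 mm / 600 = -0.275.

Call:
drive_tool --deltas '[{"hand": 1, "x": -0.0583, "y": -0.0333, "z": -0.0333, "roll": 0}, {"hand": 1, "x": -0.1167, "y": -0.0667, "z": -0.0583, "roll": 0}, {"hand": 1, "x": -0.175, "y": -0.1, "z": -0.0583, "roll": 0}, {"hand": 1, "x": -0.2333, "y": -0.1333, "z": -0.0583, "roll": 0}, {"hand": 1, "x": -0.275, "y": -0.1583, "z": -0.0583, "roll": 0}, {"hand": 1, "x": -0.2917, "y": -0.1667, "z": -0.0583, "roll": 0}, {"hand": 1, "x": -0.2917, "y": -0.1667, "z": -0.0583, "roll": 0}, {"hand": 1, "x": -0.2917, "y": -0.1667, "z": -0.0583, "roll": 0}, {"hand": 1, "x": -0.2917, "y": -0.1667, "z": -0.0583, "roll": 0}]'

```text
t: 34.18
tool_pos: [0.4781, 0.0351, 0.3359]
tcp_rot: [0.765, 0.644, 0.0, 0.0]
wrist_force: [-0.2, 0.4, -0.4]
opening: 0.094
finger_force: 0.0
```

Run:
```python
from h import *
o=bot.get_obs();print(o["tool_pos"],o["wrist_force"],o["t"])
w=bot.capture("wrist");cv2.imwrite("pics/w10.png",w);cv2.imwrite("pics/w10b.png",cv2.resize(w,(784,588),interpolation=cv2.INTER_CUBIC))
def big(c,fn,x0,y0):
    n,l,s,ce=cv2.connectedComponentsWithStats(fn(c.astype(int)).astype(np.uint8));k=1+np.argmax(s[1:,4])
    (cx,cy),r=cv2.minEnclosingCircle(np.argwhere(l==k)[:,::-1].astype(np.float32));return cx+x0,cy+y0,r,s[k,4]
for n in("t5","top0"): pass
b=big(w[5:50,310:360],lambda c:c.max(2)<60,310,5);c=big(w[70:135,295:370],lambda c:c.min(2)>200,295,70)
print(b,plane("wrist",b[:2],.145,o),c,plane("wrist",c[:2],.115,o))
```

```text
[0.4781 0.0351 0.3359] [-0.1907  0.387  -0.3862] 34.1833
(357.0, 41.5, 7.762187480926514, np.int32(78)) [[0.5924 0.1901 0.145 ]] (355.5, 116.5, 22.102134704589844, np.int32(1153)) [[0.5836 0.1066 0.115 ]]
```

View pics/w10b.png

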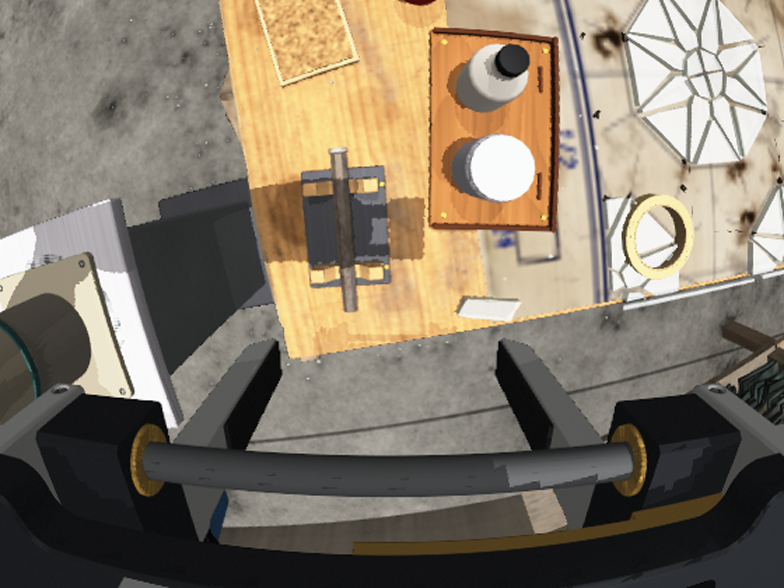

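Bottle (cap at (512,60)) and can (lid at (502,168)) stand upright on the store, and the chisel lies in the rest. A last numeric check with wider masks, comparing with the start.

Run:
```python
from h import *
import json
o=bot.get_obs();w=cv2.imread("pics/w10.png")
print("w10",plane("wrist",np.array((512,60))/1.4,.145,o),plane("wrist",np.array((502,168))/1.4,.115,o))
t=bot.capture("top");cv2.imwrite("pics/t10.png",t);t0=cv2.imread("pics/top0.png")
for im in(t0,t):
    for (x0,y0,x1,y1),fn,z in [((300,140,332,172),lambda c:c.max(2)<75,.145),((340,145,395,200),lambda c:c.min(2)>140,.115),((130,135,200,200),lambda c:c.min(2)>130,.02)]:
        n,l,s,ce=cv2.connectedComponentsWithStats(fn(im[y0:y1,x0:x1].astype(int)).astype(np.uint8));k=1+np.argmax(s[1:,4])
        print(ce[k]+[x0,y0],s[k,4],plane("top",ce[k]+[x0,y0],z))
```

```text
w10 [[0.6017 0.1877 0.145 ]] [[0.5865 0.1019 0.115 ]]
[314.8632 157.5   ] 234 [[0.6023 0.1897 0.145 ]]
[368.5123 172.6808] 896 [[0.5897 0.1021 0.115 ]]
[165.3577 166.305 ] 1423 [[0.6174 0.4477 0.02  ]]
[315.0633 157.7195] 221 [[0.6019 0.1893 0.145 ]]
[368.6782 173.4687] 926 [[0.5884 0.1019 0.115 ]]
[165.4766 166.518 ] 1498 [[0.617  0.4475 0.02  ]]
```

Both are within about 2 mm of where they started, and the star hasn't moved. Handing in.

```bash
python3 -c "
from station import bot
print(bot.job_done())"
```

```text
the job is handed in; nothing more can be done
None
```

The job is handed in at about 34 s: the chisel lies in both notches of the rest, the bottle and can are back within about 2 mm of their original spots, and the star has not moved; no verdict came back.

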